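# Check a riveted frame for squareness by its diagonals

## Task

Check the aluminium frame in front of the robot for squareness with the slide rule: measure inside it first the red diagonal and then the blue one, each time with the rule flat on the bench, its fixed heel bedded in the near corner of that colour, and the tongue drawn out until its tip bears gently in the opposite corner, touching both rails there, for about half a second. Then push the tally marker all the way to the end of the colour of the longer diagonal, leaving the rule set in the blue diagonal. Never press hard on the frame and leave the other things on the bench alone.

Things in the scene. Friction and masses are not known exactly. Their poses are not given: they have to be found in the camera images.
- frame_a: Flat frame of aluminium rails 16 mm wide, 20 mm high, fast to the bench. Of two alike, check the one in front of the robot (within 0.25 m of y = 0; either may be it); the other waits far left. Origin: middle of the near rail's inner face, underside; x to the far rail, y left along the near rail, z up. Near inner corners: (0, 100) and (0, -100) mm. Near left and far right corners red, the others blue.
- frame_b: The other such frame; same origin and axes. Far rail: inner face 160 mm from the near one and parallel to it, 200 mm long inside. Both frames are racked: the far rail stands 8 to 12 mm left or right of true, which way is unknown, and the straight side rails lean with it, so that one diagonal is about 15 mm longer.
- rule: Slide rule, 0.45 kg, lying flat: yellow beam 160 x 30 mm, 16 mm high, with a heel pin, and on it a sliding steel tongue (top 22.5 mm up) with knob and tip pin. Origin: heel pin axis, underside; x from heel to tip, z up. Beam drags on the bench with 1 to 2 N, more if pressed down, tongue slides with about 0.3 N: pushing the knob back shuts the tongue, then drives the heel; pulling it forward draws the tongue out, the beam staying.
- rule_heel (a point): Axis of the smooth heel pin (6 mm radius, black, 20 mm high), 10 mm above the underside. Bedded in a corner it is 6 mm from both rail faces.
- rule_tip (a point): Axis of the tip pin on the tongue (6 mm radius, 20 mm high), 10 mm above the rule's underside; 200 mm from the heel with the tongue shut.
- rule_knob (a point): On the axis of the tongue's red round knob, 24 mm across, reaching from 22.5 to 64.5 mm above the rule's underside; the point is 46 mm up, where to grip it. It is 100 mm behind the tip pin. The whole rule can be lifted by it.
- tongue (a joint): How far the tongue is drawn out, m: 0 shut, 0.060 fully out. Heel to tip pin axes = 200 mm + this; it is the reading of the rule, shown by a thin red line across the beam's tick marks.
- tally: Tally strip fast to the bench, 190 x 50 mm, 16 mm high, with a red end and a blue end. Origin: middle, underside; x along the strip towards the blue end.
- marker (a joint): Place of the white marker along the strip, m: -0.060 at the red end stop, 0.060 at the blue end stop, 0 in the middle. It moves stiffly (2 N) and stays where left.
- marker_top (a point): Middle of the top of the white marker, an 18 x 18 mm block from 18 to 58 mm above the bench.
- cup: Aluminium cup, 72 mm wide, 75 mm high; bystander. Origin: centre of the underside.
- bottle: Clear bottle, 62 mm wide, 200 mm high; bystander. Origin: centre of the underside.
- tape: Roll of tape, 90 mm wide, 22 mm high; bystander. Origin: centre of the underside.
- tin: Small steel rivet tin, 64 mm wide, 38 mm high; bystander. Origin: centre of the underside.
Not all that is in view belongs to the job. Of the things like the tally, leave any that is orange; of the rest the smaller one is meant.

How it is judged:
On the way, in this order (a step that is already met when the one before it is completed fails the run):
1. the red diagonal is measured: rule flat, heel within 4 mm of bedded in the near red corner, tip within 4 mm of bedded in the far red corner (each way), bearing on the frame with over 1 N, for 0.2 s (((x of rule_heel in the frame of frame_a between 0.002 and 0.01 m and y of rule_heel in the frame of frame_a between 0.0904 and 0.0984 m and x of rule_tip in the frame of frame_a between 0.15 and 0.158 m and y of rule_tip in the frame of frame_a between -0.0884 and -0.0804 m and height (world z) of each of rule_heel, rule_tip below 0.016 m and contact force between rule and frame_a above 1 N) or (x of rule_heel in the frame of frame_b between 0.002 and 0.01 m and y of rule_heel in the frame of frame_b between 0.0896 and 0.0976 m and x of rule_tip in the frame of frame_b between 0.15 and 0.158 m and y of rule_tip in the frame of frame_b between -0.1076 and -0.0996 m and height (world z) of each of rule_heel, rule_tip below 0.016 m and contact force between rule and frame_b above 1 N))), for 0.2 s.
2. the blue diagonal is measured in the same way (((x of rule_heel in the frame of frame_a between 0.002 and 0.01 m and y of rule_heel in the frame of frame_a between -0.0976 and -0.0896 m and x of rule_tip in the frame of frame_a between 0.15 and 0.158 m and y of rule_tip in the frame of frame_a between 0.0996 and 0.1076 m and height (world z) of each of rule_heel, rule_tip below 0.016 m and contact force between rule and frame_a above 1 N) or (x of rule_heel in the frame of frame_b between 0.002 and 0.01 m and y of rule_heel in the frame of frame_b between -0.0984 and -0.0904 m and x of rule_tip in the frame of frame_b between 0.15 and 0.158 m and y of rule_tip in the frame of frame_b between 0.0804 and 0.0884 m and height (world z) of each of rule_heel, rule_tip below 0.016 m and contact force between rule and frame_b above 1 N))), for 0.2 s.
3. the marker is pushed to the end of the longer diagonal's colour, the rule still in the blue diagonal (((x of rule_heel in the frame of frame_a between 0 and 0.012 m and y of rule_heel in the frame of frame_a between -0.0996 and -0.0876 m and x of rule_tip in the frame of frame_a between 0.148 and 0.16 m and y of rule_tip in the frame of frame_a between 0.0976 and 0.1096 m and height (world z) of each of rule_heel, rule_tip below 0.016 m and value of joint marker above 0.048 m) or (x of rule_heel in the frame of frame_b between 0 and 0.012 m and y of rule_heel in the frame of frame_b between -0.1004 and -0.0884 m and x of rule_tip in the frame of frame_b between 0.148 and 0.16 m and y of rule_tip in the frame of frame_b between 0.0784 and 0.0904 m and height (world z) of each of rule_heel, rule_tip below 0.016 m and value of joint marker below -0.048 m))), for 0.2 s.
At the end, for the whole second after the job is handed in: The tally marker is within 12 mm of the end stop of the longer diagonal's colour, and the rule lies at rest, flat, in the blue diagonal of the frame, heel and tip each within 6 mm (each way) of bedded in their corners (((x of rule_heel in the frame of frame_a between 0 and 0.012 m and y of rule_heel in the frame of frame_a between -0.0996 and -0.0876 m and x of rule_tip in the frame of frame_a between 0.148 and 0.16 m and y of rule_tip in the frame of frame_a between 0.0976 and 0.1096 m and height (world z) of each of rule_heel, rule_tip below 0.016 m and value of joint marker above 0.048 m) or (x of rule_heel in the frame of frame_b between 0 and 0.012 m and y of rule_heel in the frame of frame_b between -0.1004 and -0.0884 m and x of rule_tip in the frame of frame_b between 0.148 and 0.16 m and y of rule_tip in the frame of frame_b between 0.0784 and 0.0904 m and height (world z) of each of rule_heel, rule_tip below 0.016 m and value of joint marker below -0.048 m)) and linear speed of rule below 0.02 m/s); the robot touches nothing.
It fails at once if the rule presses on a frame with more than 25 N (contact force between rule and frame_a above 25 N or contact force between rule and frame_b above 25 N).
It fails at once if the robot presses on a frame with more than 10 N (contact force between any of the fingers, the arm and frame_a above 10 N or contact force between any of the fingers, the arm and frame_b above 10 N).
It fails at once if a bystander (cup, bottle, tape or tin) is moved by more than 25 mm (distance of any of cup, bottle, tape, tin from where it was at the start of the episode above 0.025 m).
It also fails if it takes over 72 s, if anything falls off the work surface, if the arm or the gripper's body presses on something with over 40 N, if the wrist force passes 120 N, or if a joint passes its speed limit or range.

## Robot

A 6-joint arm with a two-finger parallel gripper is mounted at the origin on the work surface. World frame = base frame: x ahead of the robot, y to its left, z up, the work surface at z = 0. Lengths are in m, angles in rad, forces in N, time in s.
With the tool pointing down it reaches from about 0.35 to 0.85 m from the base axis. Payload 8.1 kg.
Tool frame: the origin (TCP) lies between the finger pads; the fingertips stand 11 mm ahead of it and the grasp point (between the pads) lies 8 mm behind it; x points along the fingers, y is the direction in which the jaws open and shut, and the axes are right-handed (so a half turn about x gives the same grasp; the last joint's range is limited). The gripper opens to 93 mm and grips with 3 to 60 N. Pads are 15 mm wide; open, the fingers measure 128 mm over their backs; the gripper's body (75 mm by 188 mm) begins 65 mm behind the grasp point.
Start: joints at [-1.366, 0.13, 1.488, -0, 1.523, -0.085], TCP at [0.171, -0.575, 0.194] pointing down, gripper open.
Joint ranges: [-2.96, 2.96], [-0.89, 2.26], [0.02, 2.5], [-1.34, 4.48], [0, 2.73], [-2.66, 2.66]. Speed limits (rad/s): [2.39, 2.39, 2.79, 3.14, 3.14, 3.14].

## Interface

Orientations are given as a rotation vector (axis times angle).
In Python, from bench import ctrl, imaging, ticket gives the robot as it stands.
- The arm moves only by the shell command python3 -m jog 'ROWS'. ROWS is JSON, a list of rows, each a list of 7 numbers: the turn, a rotation vector about the tool's x, y, z in rad, then the shift along the tool's x, y, z in m, then the closure in counts, from 0 (fully open) to 255 (shut). In form: [[wx, wy, wz, tx, ty, tz, hand], ...]. A call has exactly 5 rows; each row is the pose to reach, as a shift and turn from the pose commanded when the call began, along the tool's axes at that moment; what a row does not reach only later rows make up. A row lasts 1/10 s, in which the tool goes at most 50 mm and 8.59 degrees, less where a joint would pass 70% of its speed; a pose out of reach is approached as far as the arm can. A call with a gripper value outside its range is refused whole. The fingers move at their own pace and stop on an object; the grip force is fixed at half the most. Time passes only in rows, so rows that repeat a pose let the fingers close, or fill a call up. It gives the time, the measured TCP pose, the force and the opening at its end, in the units of the state.
- ctrl.sense(): the state, without advancing time (a new reading comes with each control period).
- imaging.get_image(name): name is "scene" or "top" or "wrist"; returns (picture, depth): 480x640x3 uint8, red, green, blue; 480x640 float32, m along the optical axis (not along the pixel's ray), 0 where there is no reading.
- imaging.camera_params(name): a dict with "intrinsics" (3x3 intrinsics, pixels), "T" (4x4, takes a point from camera to world coordinates); the wrist camera has in their place "hand_eye" (4x4, takes a point from camera to tool coordinates, whose origin is the TCP and whose axes are the tool frame's). Camera axes: x right, y up, looking along -z (the intrinsics and any distortion apply to the point x, -y, -z); pixel columns grow to the right and rows downward; lengths in m; the calibration is good to about 2 mm. A picture is of the moment at which its call begins: read the wrist's pose just before it. camera_params takes no time and is no camera call.
- ticket.job_done(): hands the job in, once; it reports no verdict.
The state is a dict: "time_s": time; "q": joint angles; "joint_velocities": joint speeds; "tau": joint torques, N m; "tcp_pos": TCP position; "tcp_rot": TCP orientation; "wrist_force": force on the tool from outside, world axes, zero at the start; "wrist_torque": the same for the moment, N m; "finger_gap": finger opening in m.
Only numpy, scipy, OpenCV 4.12 (cv2) and the standard library are available. Lean on these libraries where they do the work, as an engineer would, in place of code of your own. Each camera call takes 0.05 s, during which the arm holds its last target.

## Working session

There is one attempt and no reset: what is moved stays moved. The work goes in short steps, Python scripts to look and compute and a shell command to move; the robot and the scene stay as the last step left them, time stands still between calls to the robot, and variables do not carry over. Pictures are saved under pics/ and viewed, and the job is handed in when it is done.

```bash
ls; mkdir -p pics; python3 - <<'E'
from bench import ctrl, imaging
import cv2
print(ctrl.sense())
for n in ("scene","top","wrist"):
    im,d=imaging.get_image(n)
    cv2.imwrite(f"pics/{n}0.png",im[:,:,::-1])
    import numpy as np; np.save(f"pics/{n}0.npy",d)
    p=imaging.camera_params(n); print(n,p)
E
```

```text
pics
{'time_s': 0.0, 'q': array([-1.36642595e+00,  1.31163329e-01,  1.48924273e+00,  1.67583997e-06,
        1.52298147e+00, -8.54052105e-02]), 'joint_velocities': array([ 0.00024142,  0.00098685, -0.00068154,  0.00033634, -0.00052348,
        0.00012799]), 'tau': array([-3.88361121e-03, -5.59834385e+01, -4.91772294e+01,  7.64296297e-02,
        3.52117745e-02, -1.90869632e-04]), 'tcp_pos': array([ 0.17134077, -0.57439729,  0.19340625]), 'tcp_rot': array([ 2.0664926 ,  0.3034094 , -2.06671195]), 'wrist_force': array([ 0.04159015,  0.29130453, -0.3045753 ]), 'wrist_torque': array([-0.0047467 ,  0.05150947, -0.02815407]), 'finger_gap': 0.09312162958407541}
scene {'intrinsics': array([[568.11478314,   0.        , 321.93798803],
       [  0.        , 568.11478314, 245.03809363],
       [  0.        ,   0.        ,   1.        ]]), 'T': array([[-0.51398165, -0.49758977,  0.69873263,  1.43612529],
       [ 0.85762421, -0.31463191,  0.40680151,  0.66197527],
       [ 0.01742331,  0.80833853,  0.58846006,  0.85400593],
       [ 0.        ,  0.        ,  0.        ,  1.        ]])}
top {'intr
[... 340 characters left out ...]
      [ 3.41763424e-03,  1.06472101e-01,  9.94309817e-01,
         1.54984177e+00],
       [ 0.00000000e+00,  0.00000000e+00,  0.00000000e+00,
         1.00000000e+00]])}
wrist {'intrinsics': array([[376.07784961,   0.        , 320.9311928 ],
       [  0.        , 376.07784961, 242.9441598 ],
       [  0.        ,   0.        ,   1.        ]]), 'hand_eye': array([[-1.00941409e-03,  2.74958647e-01, -9.61455523e-01,
        -1.90469189e-01],
       [ 9.99998455e-01,  1.66090769e-03, -5.74890455e-04,
        -1.00349852e-04],
       [ 1.43881777e-03, -9.61454619e-01, -2.74959899e-01,
        -7.61361808e-02],
       [ 0.00000000e+00,  0.00000000e+00,  0.00000000e+00,
         1.00000000e+00]])}
```

View pics/top0.png

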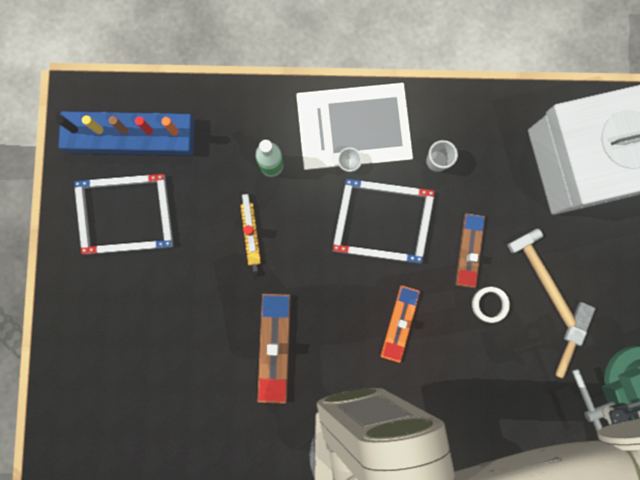

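View pics/scene0.png

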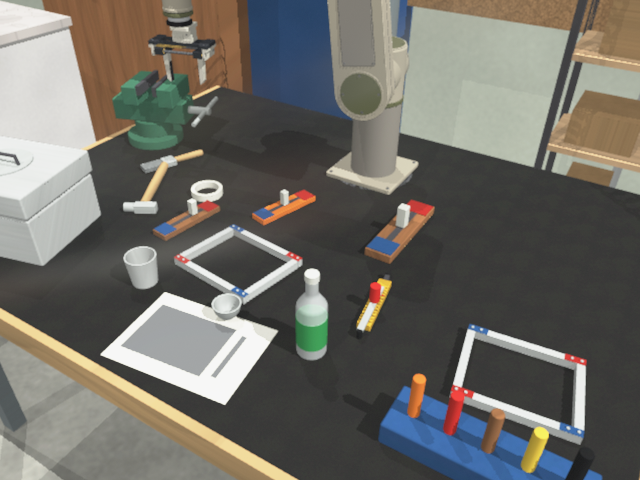

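View pics/wrist0.png

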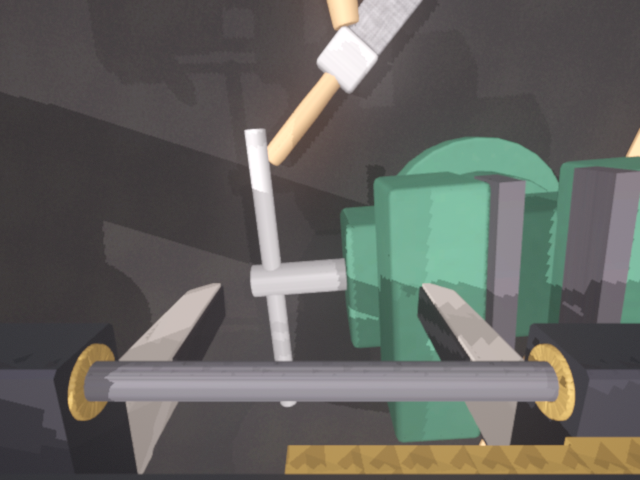

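The top view shows:
- **Frames:** the front one is at about (385,220), the other at (122,214).
- **Rule:** knob at (249,230), heel end at (256,268), tip at (246,196).
- **Tally lookalikes:** large brown (273,348), orange (402,323), small brown (470,250). I choose the small brown one.

The other red knob-like things are the pegs in the rack at (143,125). Next I measure and take close crops.

```bash
cat > h.py <<'E'
import numpy as np, cv2
from bench import ctrl, imaging
from scipy.spatial.transform import Rotation as R
def camT(n,s=None):
    p=imaging.camera_params(n)
    if n!="wrist": return p["intrinsics"],p["T"]
    s=s or ctrl.sense(); T=np.eye(4); T[:3,:3]=R.from_rotvec(s["tcp_rot"]).as_matrix(); T[:3,3]=s["tcp_pos"]
    return p["intrinsics"],T@p["hand_eye"]
def ray(K,T,uv,z):
    uv=np.atleast_2d(np.asarray(uv,float))
    d=np.c_[(uv[:,0]-K[0,2])/K[0,0],-(uv[:,1]-K[1,2])/K[1,1],-np.ones(len(uv))]@T[:3,:3].T
    o=T[:3,3]; return o+d*((z-o[2])/d[:,2])[:,None]
def proj(K,T,P):
    c=(np.atleast_2d(P)-T[:3,3])@T[:3,:3]
    return np.c_[K[0,0]*c[:,0]/-c[:,2]+K[0,2],-K[1,1]*c[:,1]/-c[:,2]+K[1,2]]
def masks(im):
    h=cv2.cvtColor(im,cv2.COLOR_RGB2HSV); H,S,V=h[...,0],h[...,1],h[...,2]
    return dict(red=((H<5)|(H>174))&(S>150)&(V>90),blue=(H>100)&(H<125)&(S>110)&(V>60),
      yellow=(H>20)&(H<33)&(S>130)&(V>110),white=(S<45)&(V>150))
def blobs(m,amin=8):
    n,l,st,c=cv2.connectedComponentsWithStats(m.astype(np.uint8))
    return [(c[i],st[i,4],l==i) for i in range(1,n) if st[i,4]>=amin]
E
python3 - <<'E'
from h import *
im=cv2.imread("pics/top0.png")[:,:,::-1]; K,T=camT("top"); M=masks(im)
for k in ("red","blue","yellow"):
    for c,a,_ in blobs(M[k]): print(k,c.round(1),a,ray(K,T,c,.02)[0].round(4))
cv2.imwrite("pics/crop1.png",cv2.resize(im[165:275,230:330,::-1],None,fx=5,fy=5,interpolation=cv2.INTER_CUBIC))
cv2.imwrite("pics/crop2.png",cv2.resize(im[165:345,325:505,::-1],None,fx=3.3,fy=3.3,interpolation=cv2.INTER_CUBIC))
E
```

```text
red [143.2 124.9] 134 [0.8456 0.5786 0.02  ]
red [154.4 176.4] 42 [0.7073 0.5423 0.02  ]
red [425.3 191.4] 40 [ 0.6806 -0.1701  0.02  ]
red [247.9 229.9] 67 [0.5702 0.2925 0.02  ]
red [340.9 248. ] 49 [0.5271 0.0496 0.02  ]
red [ 89.2 249.3] 48 [0.5119 0.7023 0.02  ]
red [467.2 277.6] 255 [ 0.4563 -0.2783  0.02  ]
red [392.8 350.9] 233 [ 0.266  -0.0865  0.02  ]
red [271.9 389.8] 561 [0.1633 0.2193 0.02  ]
blue [127.9 134.3] 4298 [0.8195 0.6178 0.02  ]
blue [353.7 181.9] 43 [0.7022 0.0181 0.02  ]
blue [ 82.2 182.5] 54 [0.6875 0.731  0.02  ]
blue [474.1 222.5] 212 [ 0.6003 -0.2976  0.02  ]
blue [162.8 243.4] 57 [0.5307 0.5122 0.02  ]
blue [413.8 258.3] 51 [ 0.5036 -0.1401  0.02  ]
blue [408.2 296. ] 191 [ 0.406  -0.1255  0.02  ]
blue [275.3 306.3] 486 [0.3736 0.2161 0.02  ]
yellow [ 91.7 124.1] 144 [0.8453 0.7151 0.02  ]
yellow [252.9 216.2] 51 [0.6063 0.2803 0.02  ]
yellow [242.4 214.4] 41 [0.6107 0.3079 0.02  ]
yellow [255.4 235.7] 14 [0.5552 0.2724 0.02  ]
yellow [245.1 237.4] 14 [0.5504 0.299  0.02  ]
yellow [253.2 255.4] 165 [0.5036 0.2767 0.02  ]
```

View pics/crop1.png

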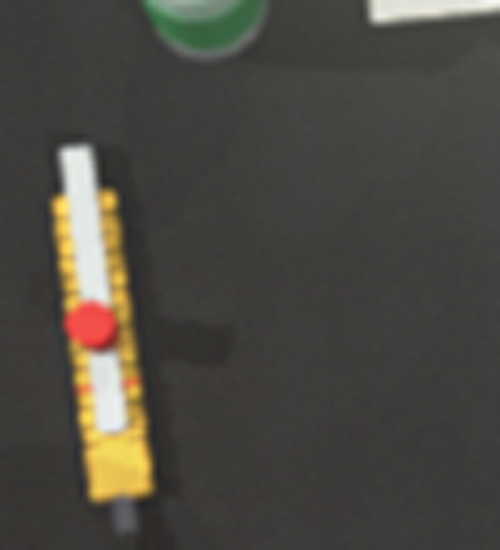

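View pics/crop2.png

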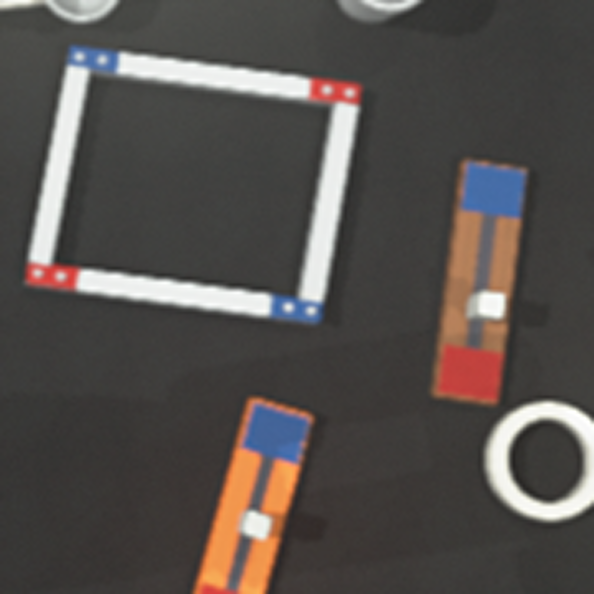

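```bash
python3 - <<'E'
from h import *
d=np.load("pics/top0.npy"); K,T=camT("top")
def pt(u,v):
    z=d[v,u]; c=np.array([(u-K[0,2])/K[0,0]*z,-(v-K[1,2])/K[1,1]*z,-z]); return (T[:3,:3]@c+T[:3,3]).round(3)
for n,uv in dict(box=(600,150),boxnear=(560,170),vise=(630,365),vicebar=(585,395),hammer=(580,320),cup=(442,148),bottle=(266,146),knob=(249,230),marker=(473,257),rail=(380,257),frail=(390,187),bench=(385,220),tape=(491,289),rulebeam=(253,255),tip=(246,200)).items(): print(n,pt(*uv))
s=ctrl.sense(); print(R.from_rotvec(s["tcp_rot"]).as_matrix().round(3))
E
```

```text
box [ 0.753 -0.548  0.194]
boxnear [ 0.719 -0.481  0.128]
vise [0.381 0.117 1.55 ]
vicebar [ 0.178 -0.529  0.119]
hammer [ 0.353 -0.566  0.022]
cup [ 0.794 -0.212  0.034]
bottle [0.746 0.235 0.2  ]
knob [0.564 0.285 0.064]
marker [ 0.507 -0.285  0.054]
rail [ 0.507 -0.054 -0.   ]
frail [ 0.69  -0.077  0.023]
bench [ 0.606 -0.067 -0.002]
tape [ 0.428 -0.339  0.022]
rulebeam [0.505 0.277 0.018]
tip [0.648 0.299 0.025]
[[-0.     0.286 -0.958]
 [ 0.001 -0.958 -0.286]
 [-1.    -0.001 -0.   ]]
```

```bash
python3 -m jog '[[0,0,0,-0.01,-0.03,-0.034,0],[0,0,0,-0.02,-0.06,-0.068,0],[0,0,0,-0.03,-0.09,-0.102,0],[0,0,0,-0.03,-0.12,-0.136,0],[0,0,0,-0.03,-0.15,-0.17,0]]'
python3 -m jog '[[0,0,0,0,-0.03,-0.034,0],[0,0,0,0,-0.06,-0.068,0],[0,0,0,0,-0.09,-0.102,0],[0,0,0,0,-0.12,-0.136,0],[0,0,0,0,-0.15,-0.17,0]]'
```

```text
time_s: 0.65
tcp_pos: [0.2922, -0.3812, 0.2247]
tcp_rot: [2.066, 0.3, -2.065]
wrist_force: [1.7, -0.0, 0.3]
finger_gap: 0.0929
time_s: 1.15
tcp_pos: [0.4121, -0.1886, 0.2244]
tcp_rot: [2.066, 0.301, -2.066]
wrist_force: [-0.0, -0.6, 0.2]
finger_gap: 0.093
```

```bash
python3 -m jog '[[0.06,0,0,0,-0.03,-0.03,0],[0.12,0,0,0,-0.06,-0.06,0],[0.18,0,0,0,-0.09,-0.09,0],[0.24,0,0,0,-0.12,-0.12,0],[0.29,0,0,0,-0.138,-0.133,0]]'
python3 - <<'E'
from h import *
s=ctrl.sense(); np.savez("pics/s1.npz",p=s["tcp_pos"],r=s["tcp_rot"])
im,d=imaging.get_image("wrist"); cv2.imwrite("pics/w1.png",im[:,:,::-1]); np.save("pics/w1.npy",d)
print(s["tcp_pos"],s["q"].round(3),R.from_rotvec(s["tcp_rot"]).as_matrix().round(3))
E
```

```text
time_s: 1.65
tcp_pos: [0.5004, -0.0172, 0.2241]
tcp_rot: [-2.221, -0.0, 2.221]
wrist_force: [-0.1, 0.5, 0.1]
finger_gap: 0.0933
[ 0.50041215 -0.0171701   0.22405895] [-1.370e-01 -1.510e-01  1.714e+00  1.000e-03  1.579e+00  1.434e+00] [[-0.    -0.001 -1.   ]
 [ 0.001 -1.     0.001]
 [-1.    -0.001  0.   ]]
```

View pics/w1.png

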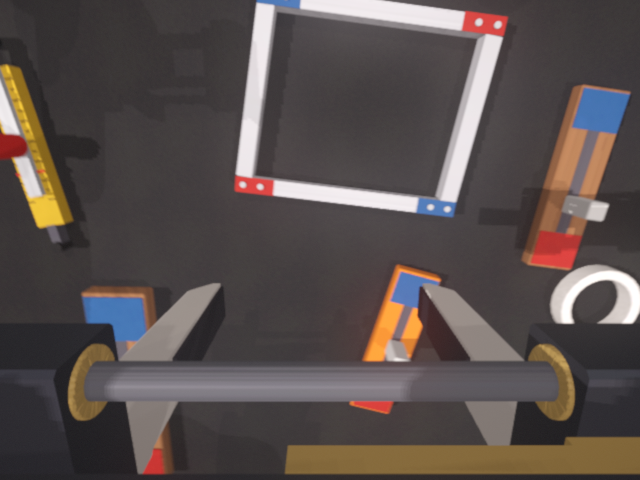

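```bash
cat > frame.py <<'E'
from h import *
def line(P): 
    vx,vy,x,y=cv2.fitLine(P.astype(np.float32),cv2.DIST_HUBER,0,.01,.01).ravel(); return np.array([x,y]),np.array([vx,vy])
def inter(a,b):
    t=np.linalg.solve(np.c_[a[1],-b[1]],b[0]-a[0]); return a[0]+t[0]*a[1]
def frame(im,K,T,roi,thr=95):
    g=im.max(2).copy(); m=np.zeros_like(g); u0,v0,u1,v1=roi; m[v0:v1,u0:u1]=(g[v0:v1,u0:u1]>thr)
    m=max(blobs(m),key=lambda b:b[1])[2].astype(np.uint8)
    cs,h=cv2.findContours(m,cv2.RETR_CCOMP,cv2.CHAIN_APPROX_NONE)
    o=max((c for c,hh in zip(cs,h[0]) if hh[3]<0),key=len); i=max((c for c,hh in zip(cs,h[0]) if hh[3]>=0),key=len)
    out={}
    for nm,c,z,off in (("outer",o,.02,.0),("inner",i,0.0,0)):
        c=c[:,0].astype(float); c=c[(c[:,1]>v0+1)]
        W=ray(K,T,c,z)[:,:2]
        # quad corners by extreme directions
        ctr=W.mean(0); 
        ext=[W[np.argmax((W-ctr)@np.array(q))] for q in ((-1,1),(-1,-1),(1,-1),(1,1))] # NL NR FR FL
        L=[]
        for k in range(4):
            a,b=ext[k],ext[(k+1)%4]; d=(b-a)/np.linalg.norm(b-a); n=np.array([-d[1],d[0]])
            s=(W-a)@d/np.linalg.norm(b-a); q=W[(abs((W-a)@n)<.006)&(s>.12)&(s<.88)]
            L.append(line(q))
        out[nm]=(L,[inter(L[3],L[0]),inter(L[0],L[1]),inter(L[1],L[2]),inter(L[2],L[3])])
    return out,m
E
python3 - <<'E'
from frame import *
im=cv2.imread("pics/w1.png")[:,:,::-1]; z=np.load("pics/s1.npz"); s=dict(tcp_pos=z["p"],tcp_rot=z["r"])
for im,(K,T),roi in ((im,camT("wrist",s),(215,0,520,225)),(cv2.imread("pics/top0.png")[:,:,::-1],camT("top"),(325,175,442,268))):
  print("--")
  for thr in (95,140):
    out,m=frame(im,K,T,roi,thr)
    for nm,(L,C) in out.items():
        C=np.array(C); x=C[1]-C[0]; ex=-x/np.linalg.norm(x); fx=np.array([ex[1],-ex[0]])
        print(thr,nm,C.round(4).tolist(),"near",np.linalg.norm(x).round(4),"far",np.linalg.norm(C[2]-C[3]).round(4),"FL rel",(((C[3]-C[0])@fx).round(4),((C[3]-C[0])@ex).round(4)),"FR rel",(((C[2]-C[1])@fx).round(4),((C[2]-C[1])@ex).round(4)),"yaw",np.degrees(np.arctan2(fx[1],fx[0])).round(2),"ctr",C.mean(0).round(4))
E
```

```text
--
95 outer [[0.5206000208854675, 0.07559999823570251], [0.49230000376701355, -0.15760000050067902], [0.6832000017166138, -0.19249999523162842], [0.7092000246047974, 0.03970000147819519]] near 0.2348 far 0.2337 FL rel (np.float32(0.1916), np.float32(-0.0129)) FR rel (np.float32(0.1937), np.float32(-0.0117)) yaw -6.91 ctr [ 0.6013 -0.0587]
95 inner [[0.5347999930381775, 0.055399999022483826], [0.510699987411499, -0.14239999651908875], [0.6687999963760376, -0.17219999432563782], [0.6926000118255615, 0.026100000366568565]] near 0.1992 far 0.1997 FL rel (np.float32(0.1602), np.float32(-0.01)) FR rel (np.float32(0.1605), np.float32(-0.0105)) yaw -6.94 ctr [ 0.6017 -0.0583]
140 outer [[0.5213000178337097, 0.0746999979019165], [0.49320000410079956, -0.15700000524520874], [0.682699978351593, -0.19189999997615814], [0.7084000110626221, 0.039400000125169754]] near 0.2334 far 0.2327 FL rel (np.float32(0.19), np.float32(-0.0125)) FR rel (np.float32(0.1923), np.float32(-0.0118)) yaw -6.93 ctr [ 0.6014 -0.0587]
140 inner [[0.5338000059127808, 0.05739999935030937], [0.5091000199317932, -0.143500000
[... 899 characters left out ...]
-6.62 ctr [ 0.6044 -0.0618]
140 outer [[0.5206000208854675, 0.07199999690055847], [0.4941999912261963, -0.15839999914169312], [0.6827999949455261, -0.1931000053882599], [0.7099000215530396, 0.03799999877810478]] near 0.2319 far 0.2327 FL rel (np.float32(0.192), np.float32(-0.0122)) FR rel (np.float32(0.1913), np.float32(-0.013)) yaw -6.52 ctr [ 0.6019 -0.0604]
140 inner [[0.5367000102996826, 0.05270000174641609], [0.5128999948501587, -0.14749999344348907], [0.6728000044822693, -0.17589999735355377], [0.6960999965667725, 0.02329999953508377]] near 0.2016 far 0.2005 FL rel (np.float32(0.1617), np.float32(-0.0104)) FR rel (np.float32(0.1621), np.float32(-0.0093)) yaw -6.77 ctr [ 0.6046 -0.0619]
```

```bash
python3 -m jog '[[-0.148,0,0,0,-0.03,-0.01,0],[-0.296,0,0,0,-0.06,-0.02,0],[-0.444,0,0,0,-0.09,-0.03,0],[-0.592,0,0,0,-0.12,-0.04,0],[-0.74,0,0,0,-0.15,-0.05,0]]'
python3 - <<'E'
from h import *
s=ctrl.sense(); M=R.from_rotvec(s["tcp_rot"]).as_matrix()
print(s["tcp_pos"],np.degrees(np.arctan2(M[1,1],M[0,1])), (np.array([.57,.20,.21])-s["tcp_pos"])@M)
E
```

```text
time_s: 2.2
tcp_pos: [0.5497, 0.1307, 0.2241]
tcp_rot: [1.785, 0.699, -1.786]
wrist_force: [0.6, 0.1, -0.0]
finger_gap: 0.0929
[0.54969443 0.13072781 0.22414816] -47.247245373665855 [ 0.01412349 -0.03707991 -0.06194134]
```

```bash
python3 -m jog '[[-0.148,0,0,0,-0.01,-0.02,0],[-0.296,0,0,0,-0.02,-0.03,0],[-0.444,0,0,0,-0.03,-0.045,0],[-0.592,0,0,0,-0.037,-0.062,0],[-0.74,0,0,0,-0.037,-0.062,0]]'
python3 - <<'E'
from h import *
s=ctrl.sense(); np.savez("pics/s2.npz",p=s["tcp_pos"],r=s["tcp_rot"])
im,d=imaging.get_image("wrist"); cv2.imwrite("pics/w2.png",im[:,:,::-1]); np.save("pics/w2.npy",d)
M=R.from_rotvec(s["tcp_rot"]).as_matrix()
print(s["tcp_pos"],np.degrees(np.arctan2(M[1,1],M[0,1])),s["q"])
K,T=camT("wrist",s)
for k,m in masks(im).items():
    if k in("red","yellow"):
        for c,a,_ in blobs(m,15): print(k,c.round(1),a,ray(K,T,c,.0645 if k=="red" else .016)[0].round(4))
E
```

```text
time_s: 2.7
tcp_pos: [0.5705, 0.2004, 0.2238]
tcp_rot: [1.27, 1.17, -1.271]
wrist_force: [-0.3, 0.4, -0.2]
finger_gap: 0.0928
[0.57053957 0.20040991 0.22378288] -4.752585054743764 [2.52712408e-01 1.33339425e-01 1.43182787e+00 4.77516819e-04
 1.57712536e+00 3.35663611e-01]
red [307.2 121.6] 503 [0.5654 0.2891 0.0645]
red [294.4 338.7] 307 [0.5317 0.0753 0.0645]
yellow [346.4 100.4] 474 [0.6045 0.3074 0.016 ]
yellow [288.  116.2] 100 [0.5451 0.2975 0.016 ]
yellow [377.9 117.2] 68 [0.6351 0.289  0.016 ]
yellow [247.9 138.7] 1188 [0.502  0.2793 0.016 ]
yellow [362.  121.4] 116 [0.6189 0.2862 0.016 ]
yellow [334.3 128.9] 212 [0.5905 0.2814 0.016 ]
yellow [301.7 138. ] 62 [0.5568 0.2754 0.016 ]
yellow [290.8 140.5] 44 [0.5454 0.2739 0.016 ]
yellow [279.8 143.3] 37 [0.5339 0.272  0.016 ]
```

View pics/w2.png

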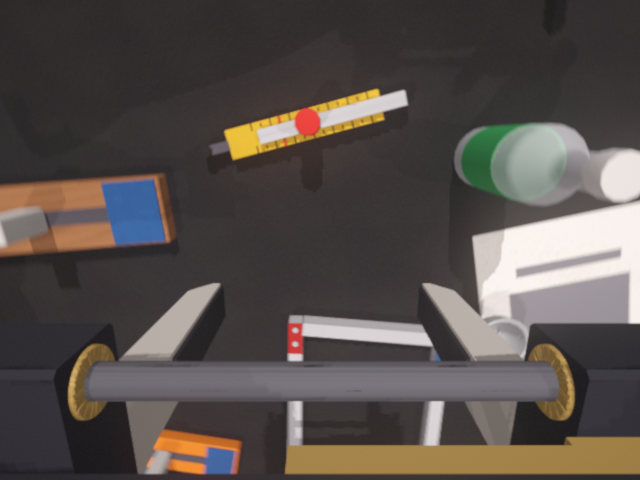

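```bash
cat > rule.py <<'E'
from h import *
def rule(im,K,T,roi):
    u0,v0,u1,v1=roi; h=cv2.cvtColor(im,cv2.COLOR_RGB2HSV); R_=np.zeros(im.shape[:2],bool); R_[v0:v1,u0:u1]=1
    H,S,V=h[...,0],h[...,1],h[...,2]
    y=R_&(H>17)&(H<33)&(S>110)&(V>90)
    p=np.argwhere(y)[:,::-1].astype(float); W=ray(K,T,p,.016)[:,:2].astype(np.float32)
    r=cv2.minAreaRect(W*1000); 
    red=R_&((H<6)|(H>172))&(S>140)&(V>80)
    b=max(blobs(red),key=lambda b:b[1]); k=ray(K,T,b[0],.0645)[0]
    cnt=max(cv2.findContours(b[2].astype(np.uint8),0,1)[0],key=len); (cu,cv),cr=cv2.minEnclosingCircle(cnt)
    print("beam rect mm",r,"knob",k.round(4),"px",b[0].round(1),"circ",(cu,cv,cr))
    bx=cv2.boxPoints(r); print(bx.round(1).tolist())
    return r,k
E
python3 - <<'E'
from rule import *
z=np.load("pics/s2.npz"); s=dict(tcp_pos=z["p"],tcp_rot=z["r"]); K,T=camT("wrist",s)
im=cv2.imread("pics/w2.png")[:,:,::-1]; rule(im,K,T,(200,80,420,170))
cv2.imwrite("pics/c3.png",cv2.resize(im[80:170,200:420,::-1],None,fx=3.5,fy=3.5,interpolation=cv2.INTER_CUBIC))
for uv in ((213,148),(406,98)): print(ray(K,T,uv,.02))
E
```

```text
beam rect mm ((559.687744140625, 288.0552062988281), (161.67498779296875, 31.70777702331543), 9.559845924377441) knob [0.5655 0.2891 0.0645] px [307.2 121.5] circ (307.0, 121.0, 13.928488731384277)
[[477.29998779296875, 290.29998779296875], [482.6000061035156, 259.0], [642.0, 285.79998779296875], [636.7999877929688, 317.1000061035156]]
[[0.46610313 0.27322146 0.02      ]]
[[0.66274354 0.3043912  0.02      ]]
```

View pics/c3.png

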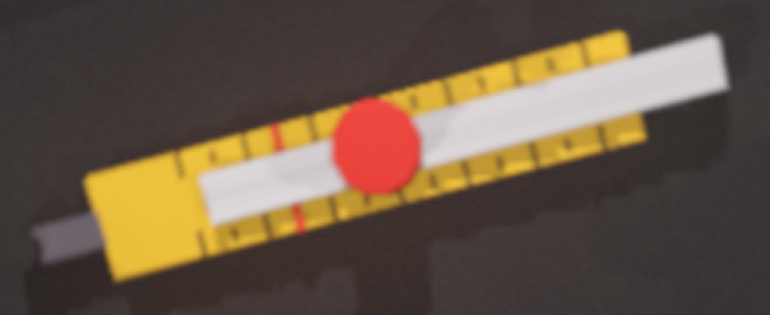

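```bash
cat > to.py <<'E'
import sys
from h import *
def to(x,y,z,phi):
    s=ctrl.sense(); M=R.from_rotvec(s["tcp_rot"]).as_matrix(); a=np.degrees(np.arctan2(M[1,1],M[0,1]))
    d=(np.array([x,y,z])-s["tcp_pos"])@M
    print("tcp",s["tcp_pos"].round(4),"phi",a.round(2),"shift",d.round(4),"wx",-np.radians(phi-a).round(4),"tilt",M[2].round(4),"F",s["wrist_force"].round(2),"Tq",s["wrist_torque"].round(3),"gap",round(s["finger_gap"],4))
if __name__=="__main__": to(*map(float,sys.argv[1:5]))
E
python3 to.py 0.5655 0.2888 0.1 9.6; python3 to.py 0.5655 0.2888 0.038 9.6
```

```text
tcp [0.5703 0.1996 0.2238] phi -4.22 shift [ 0.1238 -0.0113 -0.0887] wx -0.2412 tilt [-1.e+00 -1.e-03  3.e-04] F [-0.35 -0.15  0.74] Tq [-0.097 -0.042  0.058] gap 0.0933
tcp [0.5703 0.1996 0.2238] phi -4.22 shift [ 0.1858 -0.0112 -0.0887] wx -0.2412 tilt [-1.e+00 -1.e-03  3.e-04] F [-0.35 -0.15  0.74] Tq [-0.097 -0.042  0.058] gap 0.0933
```

```bash
python3 -m jog '[[-0.08,0,0,0.01,-0.004,-0.03,0],[-0.16,0,0,0.02,-0.008,-0.06,0],[-0.241,0,0,0.04,-0.011,-0.089,0],[-0.241,0,0,0.08,-0.011,-0.089,0],[-0.241,0,0,0.11,-0.011,-0.089,0]]'; python3 to.py 0.5655 0.2888 0.038 9.6
```

```text
time_s: 3.25
tcp_pos: [0.5668, 0.2888, 0.1123]
tcp_rot: [1.098, 1.276, -1.1]
wrist_force: [-1.2, 0.9, -0.8]
finger_gap: 0.093
tcp [0.5668 0.2888 0.1123] phi 8.51 shift [ 0.0743 -0.0012 -0.0002] wx -0.0191 tilt [-1.0e+00 -1.2e-03  4.0e-04] F [-1.24  0.92 -0.8 ] Tq [-0.019 -0.132 -0.026] gap 0.093
```

```bash
python3 -m jog '[[0,0,0,0.03,-0.001,0,0],[0,0,0,0.055,-0.001,0,0],[0,0,0,0.073,-0.001,0,0],[0,0,0,0.074,-0.001,0,0],[0,0,0,0.074,-0.001,0,80]]'; python3 to.py 0.5655 0.2888 0.038 9.6
```

```text
time_s: 3.75
tcp_pos: [0.5664, 0.2879, 0.0403]
tcp_rot: [1.099, 1.276, -1.1]
wrist_force: [0.9, 0.9, 0.6]
finger_gap: 0.0887
tcp [0.5664 0.2879 0.0403] phi 8.49 shift [ 0.0023 -0.0007 -0.001 ] wx -0.0193 tilt [-1.e+00 -1.e-03  3.e-04] F [0.91 0.95 0.59] Tq [-0.047 -0.08   0.027] gap 0.0887
```

```bash
python3 -m jog '[[-0.019,0,0,0.002,-0.001,-0.001,150],[-0.019,0,0,0.002,-0.001,-0.001,200],[-0.019,0,0,0.002,-0.001,-0.001,255],[-0.019,0,0,0.002,-0.001,-0.001,255],[-0.019,0,0,0.002,-0.001,-0.001,255]]'; python3 to.py 0.5655 0.2888 0.038 9.6
```

```text
time_s: 4.25
tcp_pos: [0.5657, 0.2895, 0.0389]
tcp_rot: [1.084, 1.284, -1.083]
wrist_force: [-0.5, -0.1, -0.0]
finger_gap: 0.0495
tcp [0.5657 0.2895 0.0389] phi 9.68 shift [ 0.0009 -0.0003  0.0006] wx 0.0013 tilt [-1.e+00  6.e-04 -1.e-04] F [-0.51 -0.1  -0.01] Tq [-0.063 -0.132 -0.   ] gap 0.0495
```

```bash
python3 -m jog '[[0,0,0,0,0,0.0,255],[0,0,0,0,0,0,255],[0,0,0,0,0,0,255],[0,0,0,0,0,0,255],[0,0,0,0,0,0,255]]'; python3 to.py 0.5655 0.2888 0.038 9.6
```

```text
time_s: 4.75
tcp_pos: [0.5655, 0.2893, 0.0384]
tcp_rot: [1.084, 1.284, -1.084]
wrist_force: [-0.0, 1.0, -0.2]
finger_gap: 0.0211
tcp [0.5655 0.2893 0.0384] phi 9.68 shift [ 0.0004 -0.0001  0.0005] wx 0.0014 tilt [-1. -0.  0.] F [-0.01  0.99 -0.24] Tq [-0.037 -0.111  0.027] gap 0.0211
```

```bash
python3 -m jog '[[0,0,0,-0.005,0,0.0,255],[0,0,0,-0.015,0,0,255],[0,0,0,-0.03,0,0,255],[0,0,0,-0.04,0,0,255],[0,0,0,-0.04,0,0,255]]'; python3 to.py 0.5655 0.2888 0.038 9.6
python3 - <<'E'
from h import *
im,d=imaging.get_image("scene"); cv2.imwrite("pics/sc1.png",im[:,:,::-1])
im,d=imaging.get_image("wrist"); cv2.imwrite("pics/w3.png",im[:,:,::-1])
E
```

```text
time_s: 5.25
tcp_pos: [0.5674, 0.2902, 0.0818]
tcp_rot: [1.087, 1.282, -1.08]
wrist_force: [0.3, -0.2, -4.2]
finger_gap: 0.0217
tcp [0.5674 0.2902 0.0818] phi 9.68 shift [ 0.0438 -0.0023  0.0011] wx 0.0015 tilt [-1.      0.0049 -0.0011] F [ 0.3  -0.17 -4.16] Tq [ 0.05  -0.173  0.01 ] gap 0.0217
```

View pics/sc1.png

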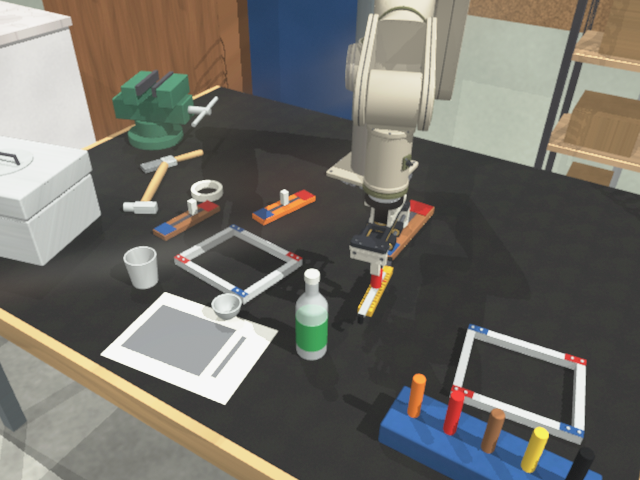

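View pics/w3.png

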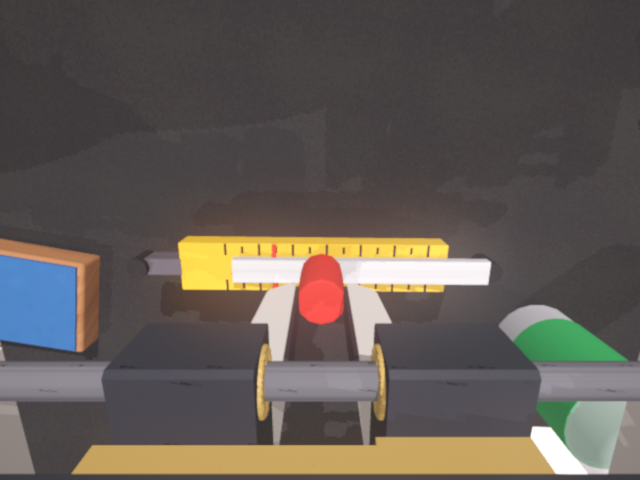

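```bash
python3 to.py 0.597 -0.0515 0.08 -60; python3 - <<'E'
from h import *
im=cv2.imread("pics/w3.png")[:,:,::-1]; s=ctrl.sense()
cv2.imwrite("pics/c4.png",cv2.resize(im[220:310,140:500,::-1],None,fx=2.2,fy=2.2))
E
```

```text
tcp [0.5659 0.2896 0.0792] phi 9.68 shift [-0.0009 -0.0268  0.3414] wx 1.2162 tilt [-1.0e+00  1.4e-03 -3.0e-04] F [-0.83  0.24 -4.95] Tq [-0.036 -0.049  0.029] gap 0.0215
```

```bash
python3 -m jog '[[0.06,0,0,0,-0.002,0.025,255],[0.18,0,0,0,-0.005,0.06,255],[0.32,0,0,0,-0.008,0.1,255],[0.46,0,0,0,-0.011,0.14,255],[0.6,0,0,0,-0.014,0.18,255]]';  python3 to.py 0.597 -0.0515 0.08 -60
```

```text
time_s: 5.85
tcp_pos: [0.5812, 0.1081, 0.0776]
tcp_rot: [1.522, 0.971, -1.524]
wrist_force: [0.7, -0.3, -3.6]
finger_gap: 0.0215
tcp [0.5812 0.1081 0.0776] phi -25.0 shift [-0.0024  0.0817  0.138 ] wx 0.6109 tilt [-1.0e+00 -1.1e-03  7.0e-04] F [ 0.67 -0.28 -3.6 ] Tq [-0.042 -0.154 -0.015] gap 0.0215
```

```bash
python3 -m jog '[[0.14,0,0,0,0.02,0.035,255],[0.28,0,0,0,0.04,0.07,255],[0.42,0,0,0,0.06,0.105,255],[0.55,0,0,0,0.075,0.13,255],[0.615,0,0,0,0.083,0.138,255]]';  python3 to.py 0.597 -0.0515 0.0384 -60
python3 - <<'E'
from h import *
s=ctrl.sense(); np.savez("pics/s4.npz",p=s["tcp_pos"],r=s["tcp_rot"])
im,d=imaging.get_image("wrist"); cv2.imwrite("pics/w4.png",im[:,:,::-1])
im,d=imaging.get_image("top"); cv2.imwrite("pics/t4.png",im[:,:,::-1])
E
```

```text
time_s: 6.35
tcp_pos: [0.599, -0.0538, 0.0776]
tcp_rot: [1.929, 0.51, -1.932]
wrist_force: [-0.0, -0.0, -4.6]
finger_gap: 0.0213
tcp [ 0.599  -0.0538  0.0776] phi -60.38 shift [ 0.0392 -0.0029  0.0005] wx -0.0066 tilt [-1.      0.      0.0016] F [-0.01 -0.02 -4.62] Tq [-0.251 -0.194  0.02 ] gap 0.0213
```

View pics/w4.png

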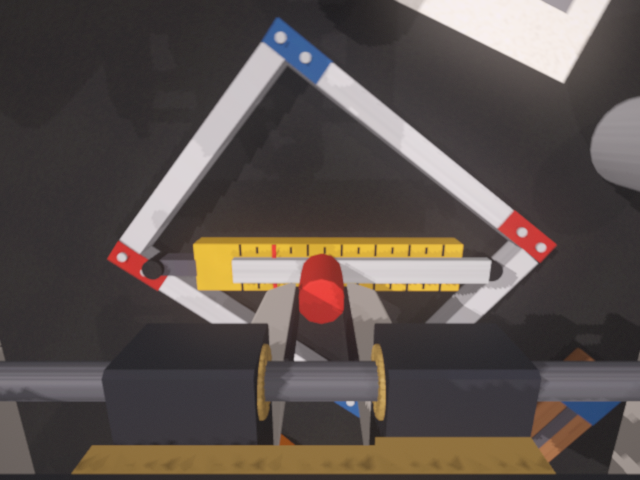

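```bash
python3 -m jog '[[0,0,0,0.01,0,0,255],[0,0,0,0.02,-0.001,0,255],[0,0,0,0.028,-0.002,0,255],[0,0,0,0.033,-0.003,0,255],[0,0,0,0.036,-0.003,0,255]]';  python3 to.py 0.597 -0.0515 0.0384 -60; python3 -m jog '[[0,0,0,0.001,0,0,255],[0,0,0,0.002,0,0,255],[0,0,0,0.002,0,0,255],[0,0,0,0.002,0,0,255],[0,0,0,0.002,0,0,255]]';  python3 to.py 0.597 -0.0515 0.0384 -60
```

```text
time_s: 6.95
tcp_pos: [0.5974, -0.047, 0.0412]
tcp_rot: [1.924, 0.519, -1.927]
wrist_force: [-0.0, 1.1, -3.5]
finger_gap: 0.0211
tcp [ 0.5974 -0.047   0.0412] phi -59.86 shift [0.0028 0.0037 0.0026] wx 0.0025 tilt [-1.     -0.0011  0.0013] F [-0.02  1.08 -3.5 ] Tq [-0.046  0.015  0.013] gap 0.0211
time_s: 7.45
tcp_pos: [0.5985, -0.048, 0.0408]
tcp_rot: [1.927, 0.517, -1.926]
wrist_force: [0.1, -0.4, -4.3]
finger_gap: 0.0212
tcp [ 0.5985 -0.048   0.0408] phi -59.94 shift [0.0024 0.0023 0.003 ] wx 0.0011 tilt [-1.e+00  4.e-04 -4.e-04] F [ 0.11 -0.37 -4.28] Tq [-0.016  0.056 -0.019] gap 0.0212
```

```bash
python3 -m jog '[[0,0,0,0.001,0.001,0.001,255],[0,0,0,0.002,0.002,0.002,255],[0,0,0,0.003,0.002,0.003,255],[0,0,0,0.003,0.002,0.003,255],[0,0,0,0.003,0.002,0.003,255]]';  python3 to.py 0.597 -0.0515 0.0384 -60
```

```text
time_s: 7.95
tcp_pos: [0.5979, -0.0513, 0.0387]
tcp_rot: [1.928, 0.516, -1.923]
wrist_force: [1.3, 0.4, 5.7]
finger_gap: 0.0215
tcp [ 0.5979 -0.0513  0.0387] phi -59.94 shift [ 0.0003 -0.0003  0.0008] wx 0.0011 tilt [-1.      0.0017 -0.002 ] F [1.33 0.35 5.66] Tq [ 0.114 -0.289 -0.007] gap 0.0215
```

```bash
python3 -m jog '[[0,0,0,-0.001,0,0.0005,255],[0,0,0,-0.001,-0.002,0.0005,255],[0,0,0,-0.001,-0.004,0.0005,255],[0,0,0,-0.001,-0.007,0.0005,255],[0,0,0,-0.001,-0.009,0.0005,255]]';  python3 to.py 0.5899 -0.0385 0.0384 -60
```

```text
time_s: 8.45
tcp_pos: [0.5914, -0.0436, 0.0384]
tcp_rot: [1.926, 0.517, -1.926]
wrist_force: [2.1, -2.9, 1.6]
finger_gap: 0.0212
tcp [ 0.5914 -0.0436  0.0384] phi -59.93 shift [-0.     -0.0052 -0.0013] wx 0.0013 tilt [-1.e+00  2.e-04  5.e-04] F [ 2.09 -2.93  1.58] Tq [-0.504 -0.323 -0.037] gap 0.0212
```

```bash
python3 -m jog '[[0,0,0,-0.0003,-0.001,-0.0005,255],[0,0,0,-0.0003,-0.002,-0.001,255],[0,0,0,-0.0003,-0.003,-0.001,255],[0,0,0,-0.0003,-0.003,-0.001,255],[0,0,0,-0.0003,-0.003,-0.001,255]]';  python3 to.py 0.5899 -0.0385 0.0384 -60
python3 - <<'E'
from h import *
s=ctrl.sense(); np.savez("pics/s5.npz",p=s["tcp_pos"],r=s["tcp_rot"])
im,d=imaging.get_image("wrist"); cv2.imwrite("pics/w5.png",im[:,:,::-1])
E
```

```text
time_s: 8.95
tcp_pos: [0.5907, -0.0403, 0.0384]
tcp_rot: [1.926, 0.518, -1.927]
wrist_force: [-0.9, -0.7, 1.9]
finger_gap: 0.0215
tcp [ 0.5907 -0.0403  0.0384] phi -59.93 shift [ 0.     -0.0019 -0.0002] wx 0.0013 tilt [-1.e+00 -7.e-04  5.e-04] F [-0.88 -0.7   1.9 ] Tq [-0.216  0.05  -0.043] gap 0.0215
```

View pics/w5.png

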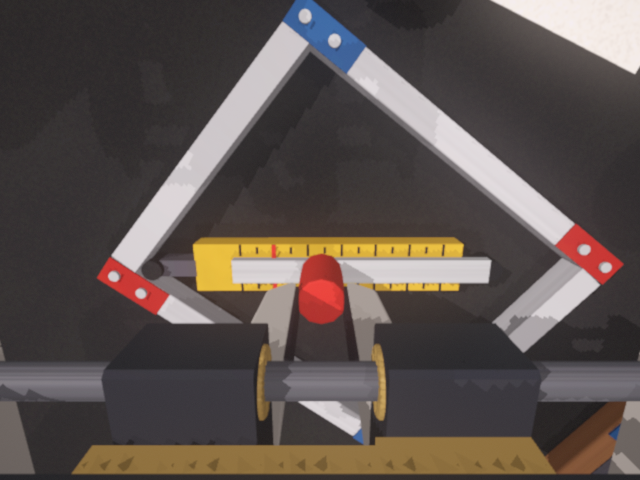

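```bash
python3 - <<'E'
import cv2
im=cv2.imread("pics/w5.png"); cv2.imwrite("pics/c5.png",cv2.resize(im[225:325,90:240],None,fx=5,fy=5,interpolation=cv2.INTER_CUBIC))
E
```

```text
(no output)
```

View pics/c5.png

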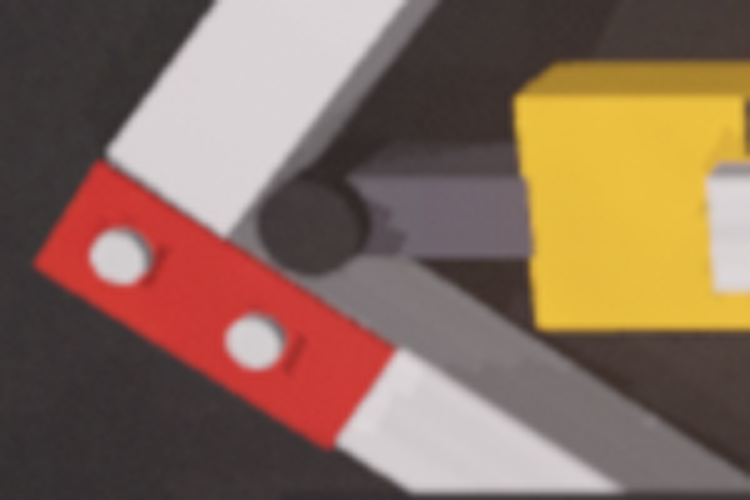

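```bash
python3 -m jog '[[0,0,0,-0.0002,-0.001,0,255],[0,0,0,-0.0002,-0.002,0,255],[0,0,0,-0.0002,-0.002,0,255],[0,0,0,-0.0002,-0.002,0,255],[0,0,0,-0.0002,-0.002,0,255]]';  python3 to.py 0.5899 -0.0385 0.0384 -60; python3 -m jog '[[0,0,0,0,-0.001,0,255],[0,0,0,0,-0.001,0,255],[0,0,0,0,-0.001,0,255],[0,0,0,0,-0.001,0,255],[0,0,0,0,-0.001,0,255]]';  python3 to.py 0.5899 -0.0385 0.0384 -60
```

```text
time_s: 9.5
tcp_pos: [0.5898, -0.0388, 0.0386]
tcp_rot: [1.926, 0.517, -1.927]
wrist_force: [1.2, -1.5, -4.0]
finger_gap: 0.0216
tcp [ 0.5898 -0.0388  0.0386] phi -59.93 shift [ 0.0002 -0.0003 -0.0002] wx 0.0012 tilt [-1.e+00 -2.e-04  4.e-04] F [ 1.18 -1.53 -4.02] Tq [-0.486 -0.229 -0.007] gap 0.0216
time_s: 10.0
tcp_pos: [0.5899, -0.0384, 0.0392]
tcp_rot: [1.927, 0.516, -1.925]
wrist_force: [3.1, -3.8, -2.3]
finger_gap: 0.0218
tcp [ 0.5899 -0.0384  0.0392] phi -59.94 shift [0.0008 0.0001 0.0001] wx 0.0011 tilt [-1.e+00  1.e-03 -4.e-04] F [ 3.1  -3.75 -2.34] Tq [-0.868 -0.441  0.029] gap 0.0218
```

```bash
python3 -m jog '[[0,0,0,0.0005,0.002,0,255],[0,0,0,0.0005,0.008,0,255],[0,0,0,0.0005,0.015,0,255],[0,0,0,0.0005,0.022,0,255],[0,0,0,0.0005,0.028,0,255]]';  python3 to.py 0.6132 -0.0789 0.0384 -60; python3 -m jog '[[0,0,0,0,0.004,0,255],[0,0,0,0,0.008,0,255],[0,0,0,0,0.011,0,255],[0,0,0,0,0.013,0,255],[0,0,0,0,0.013,0,255]]';  python3 to.py 0.6132 -0.0789 0.0384 -60
python3 - <<'E'
from h import *
s=ctrl.sense(); np.savez("pics/s6.npz",p=s["tcp_pos"],r=s["tcp_rot"])
im,d=imaging.get_image("wrist"); cv2.imwrite("pics/w6.png",im[:,:,::-1])
E
```

```text
time_s: 10.5
tcp_pos: [0.604, -0.0627, 0.0385]
tcp_rot: [1.927, 0.517, -1.926]
wrist_force: [0.4, 0.8, -0.5]
finger_gap: 0.0212
tcp [ 0.604  -0.0627  0.0385] phi -59.94 shift [0.0001 0.0186 0.0002] wx 0.001 tilt [-1.e+00  0.e+00 -3.e-04] F [ 0.37  0.82 -0.48] Tq [ 0.109 -0.051  0.038] gap 0.0212
time_s: 11.0
tcp_pos: [0.6102, -0.0736, 0.0385]
tcp_rot: [1.926, 0.517, -1.926]
wrist_force: [-0.2, -0.6, 0.5]
finger_gap: 0.0213
tcp [ 0.6102 -0.0736  0.0385] phi -59.94 shift [0.0001 0.0061 0.0001] wx 0.0011 tilt [-1.e+00  2.e-04 -1.e-04] F [-0.19 -0.6   0.52] Tq [-0.009 -0.092  0.041] gap 0.0213
```

View pics/w6.png

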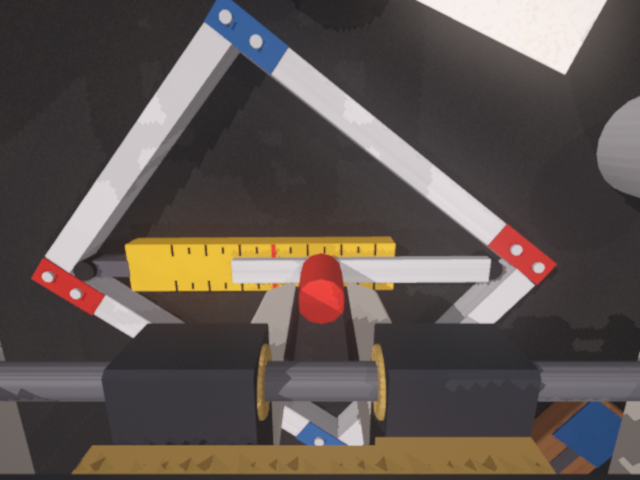

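```bash
python3 -m jog '[[0,0,0,0,0.001,0,255],[0,0,0,0,0.002,0,255],[0,0,0,0,0.003,0,255],[0,0,0,0,0.004,0,255],[0,0,0,0,0.005,0,255]]';  python3 to.py 0.6132 -0.0789 0.0384 -60; python3 -m jog '[[0,0,0,0,0.0005,0,255],[0,0,0,0,0.001,0,255],[0,0,0,0,0.001,0,255],[0,0,0,0,0.001,0,255],[0,0,0,0,0.001,0,255]]';  python3 to.py 0.6132 -0.0789 0.0384 -60
```

```text
time_s: 11.55
tcp_pos: [0.6127, -0.0777, 0.0385]
tcp_rot: [1.926, 0.517, -1.926]
wrist_force: [1.1, 0.8, 1.2]
finger_gap: 0.0211
tcp [ 0.6127 -0.0777  0.0385] phi -59.93 shift [0.0001 0.0013 0.0001] wx 0.0012 tilt [-1.e+00  0.e+00 -1.e-04] F [1.14 0.8  1.18] Tq [ 0.047 -0.109  0.05 ] gap 0.0211
time_s: 12.05
tcp_pos: [0.6131, -0.0785, 0.0385]
tcp_rot: [1.926, 0.517, -1.926]
wrist_force: [-0.4, 0.5, 0.6]
finger_gap: 0.0211
tcp [ 0.6131 -0.0785  0.0385] phi -59.93 shift [0.0001 0.0004 0.0001] wx 0.0013 tilt [-1.  0. -0.] F [-0.36  0.5   0.59] Tq [0.236 0.011 0.013] gap 0.0211
```

```bash
python3 -m jog '[[0,0,0,0,0.0005,0,255],[0,0,0,0,0.001,0,255],[0,0,0,0,0.001,0,255],[0,0,0,0,0.001,0,255],[0,0,0,0,0.001,0,255]]';  python3 to.py 0.6132 -0.0789 0.0384 -60
python3 - <<'E'
from h import *
s=ctrl.sense(); np.savez("pics/s7.npz",p=s["tcp_pos"],r=s["tcp_rot"])
im,d=imaging.get_image("wrist"); cv2.imwrite("pics/w7.png",im[:,:,::-1]); im=im[:,:,::-1]
a=im[225:325,20:170]; b=im[215:315,440:590]
cv2.imwrite("pics/c7.png",cv2.resize(cv2.hconcat([a,b]),None,fx=2.6,fy=2.6,interpolation=cv2.INTER_CUBIC))
E
```

```text
time_s: 12.55
tcp_pos: [0.6134, -0.0793, 0.0384]
tcp_rot: [1.926, 0.518, -1.926]
wrist_force: [-1.4, 2.5, 2.0]
finger_gap: 0.0213
tcp [ 0.6134 -0.0793  0.0384] phi -59.93 shift [-0.     -0.0005 -0.    ] wx 0.0012 tilt [-1.e+00 -3.e-04  2.e-04] F [-1.36  2.47  1.96] Tq [ 0.399  0.257 -0.01 ] gap 0.0213
```

View pics/c7.png

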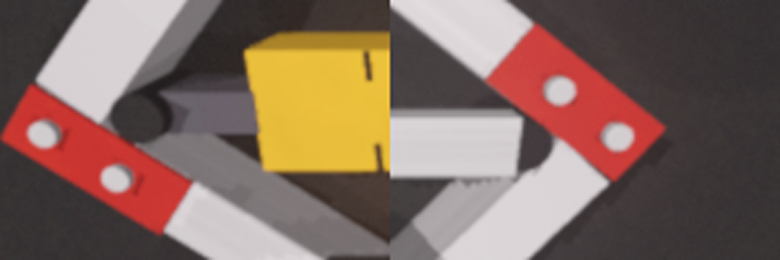

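```bash
python3 -m jog '[[0,0,0,0,0.0005,0,255],[0,0,0,0,0.001,0,255],[0,0,0,0,0.001,0,255],[0,0,0,0,0.001,0,255],[0,0,0,0,0.001,0,255]]';  python3 to.py 0.6132 -0.0789 0.0384 -60;python3 -m jog '[[0,0,0,0,0.0,0,255],[0,0,0,0,0,0,255],[0,0,0,0,0,0,255],[0,0,0,0,0,0,255],[0,0,0,0,0,0,255]]';  python3 to.py 0.6132 -0.0789 0.0384 -60
python3 - <<'E'
from h import *
im,d=imaging.get_image("wrist"); cv2.imwrite("pics/w8.png",im[:,:,::-1]); im=im[:,:,::-1]
a=im[225:325,20:170]; b=im[215:315,440:590]
cv2.imwrite("pics/c8.png",cv2.resize(cv2.hconcat([a,b]),None,fx=2.6,fy=2.6,interpolation=cv2.INTER_CUBIC))
E
```

```text
time_s: 13.1
tcp_pos: [0.6135, -0.0795, 0.0383]
tcp_rot: [1.926, 0.519, -1.927]
wrist_force: [-4.4, 6.2, 4.9]
finger_gap: 0.0214
tcp [ 0.6135 -0.0795  0.0383] phi -59.92 shift [-0.0001 -0.0007 -0.    ] wx 0.0014 tilt [-1.0e+00 -1.7e-03  5.0e-04] F [-4.39  6.2   4.85] Tq [1.007 0.626 0.042] gap 0.0214
time_s: 13.6
tcp_pos: [0.6135, -0.0795, 0.0383]
tcp_rot: [1.926, 0.519, -1.927]
wrist_force: [-3.6, 4.8, 4.3]
finger_gap: 0.0212
tcp [ 0.6135 -0.0795  0.0383] phi -59.92 shift [-0.0001 -0.0007 -0.    ] wx 0.0015 tilt [-1.0e+00 -1.6e-03  5.0e-04] F [-3.59  4.85  4.31] Tq [1.    0.843 0.057] gap 0.0212
```

View pics/c8.png

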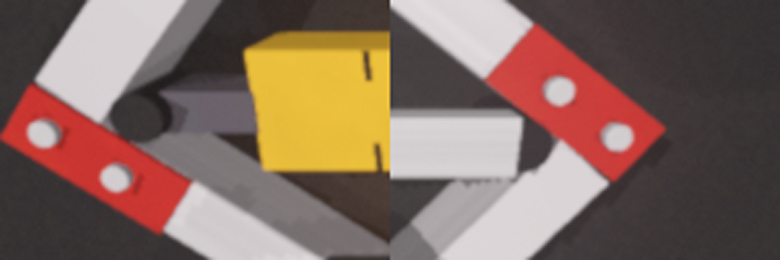

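View pics/w8.png

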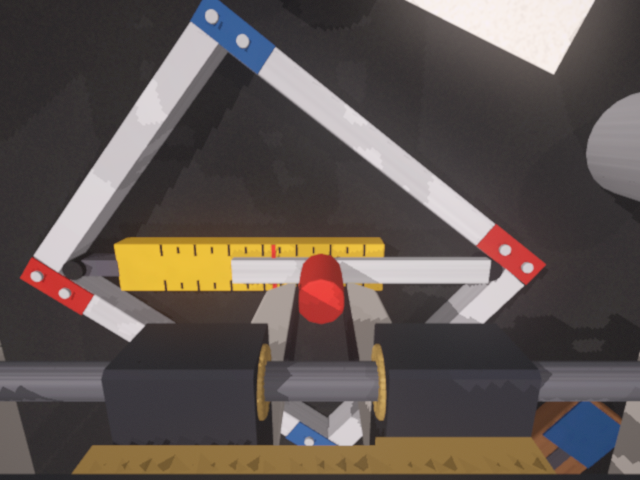

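```bash
python3 -m jog '[[0,0,0,-0.0005,-0.003,0,255],[0,0,0,-0.0005,-0.009,0,255],[0,0,0,-0.0005,-0.016,0,255],[0,0,0,-0.0005,-0.024,0,255],[0,0,0,-0.0005,-0.031,0,255]]';python3 -m jog '[[0,0,0,0,-0.005,0,255],[0,0,0,0,-0.01,0,255],[0,0,0,-0.004,-0.012,0,255],[0,0,0,-0.012,-0.012,0,255],[0,0,0,-0.02,-0.012,0,255]]';  python3 to.py 0.6008 -0.0594 0.075 43.4
```

```text
time_s: 14.15
tcp_pos: [0.5978, -0.0528, 0.0386]
tcp_rot: [1.925, 0.518, -1.927]
wrist_force: [0.5, -0.5, -3.6]
finger_gap: 0.0218
time_s: 14.65
tcp_pos: [0.5927, -0.0431, 0.0597]
tcp_rot: [1.926, 0.517, -1.926]
wrist_force: [0.5, -0.3, -3.9]
finger_gap: 0.0214
tcp [ 0.5927 -0.0431  0.0597] phi -59.93 shift [-0.0153  0.0182  0.0011] wx -1.8034 tilt [-1.e+00  1.e-04 -1.e-04] F [ 0.45 -0.27 -3.94] Tq [-0.069 -0.01  -0.01 ] gap 0.0214
```

```bash
python3 -m jog '[[-0.06,0,0,-0.01,0.002,0,255],[-0.17,0,0,-0.016,0.005,0,255],[-0.3,0,0,-0.016,0.01,0.001,255],[-0.44,0,0,-0.016,0.014,0.001,255],[-0.58,0,0,-0.016,0.018,0.001,255]]';python3 -m jog '[[-0.14,0,0,0,0,0,255],[-0.28,0,0,0,0,0,255],[-0.42,0,0,0,0,0,255],[-0.56,0,0,0,0,0,255],[-0.7,0,0,0,0,0,255]]';  python3 to.py 0.6008 -0.0594 0.075 43.4
```

```text
time_s: 15.15
tcp_pos: [0.6014, -0.0596, 0.0762]
tcp_rot: [1.541, 0.954, -1.539]
wrist_force: [-0.3, -0.5, -4.1]
finger_gap: 0.0213
time_s: 15.65
tcp_pos: [0.6013, -0.0596, 0.076]
tcp_rot: [1.031, 1.312, -1.03]
wrist_force: [-0.7, 0.7, -3.8]
finger_gap: 0.0216
tcp [ 0.6013 -0.0596  0.076 ] phi 13.71 shift [ 0.001  -0.0004 -0.0003] wx -0.5181 tilt [-1.0e+00  1.1e-03  5.0e-04] F [-0.74  0.66 -3.83] Tq [-0.05  -0.063  0.031] gap 0.0216
```

```bash
python3 -m jog '[[-0.14,0,0,0,0,0,255],[-0.28,0,0,0,0,0,255],[-0.4,0,0,0,0,0,255],[-0.49,0,0,0,0,0,255],[-0.52,0,0,0,0,0,255]]';  python3 to.py 0.6008 -0.0594 0.075 43.4
python3 - <<'E'
from h import *
s=ctrl.sense(); np.savez("pics/s9.npz",p=s["tcp_pos"],r=s["tcp_rot"])
im,d=imaging.get_image("wrist"); cv2.imwrite("pics/w9.png",im[:,:,::-1])
E
python3 to.py 0.6008 -0.0594 0.075 43.4
```

```text
time_s: 16.15
tcp_pos: [0.6013, -0.0595, 0.076]
tcp_rot: [0.636, 1.474, -0.635]
wrist_force: [0.1, -0.3, -4.3]
finger_gap: 0.0212
tcp [ 0.6013 -0.0595  0.076 ] phi 43.38 shift [ 0.001  -0.0003 -0.0004] wx -0.0003 tilt [-1.e+00  8.e-04  1.e-03] F [ 0.11 -0.3  -4.26] Tq [-0.006 -0.195  0.048] gap 0.0212
tcp [ 0.6013 -0.0595  0.076 ] phi 43.38 shift [ 0.001  -0.0003 -0.0004] wx -0.0003 tilt [-1.e+00  7.e-04  9.e-04] F [-0.36 -0.21 -3.51] Tq [-0.031 -0.176 -0.03 ] gap 0.0214
```

View pics/w9.png

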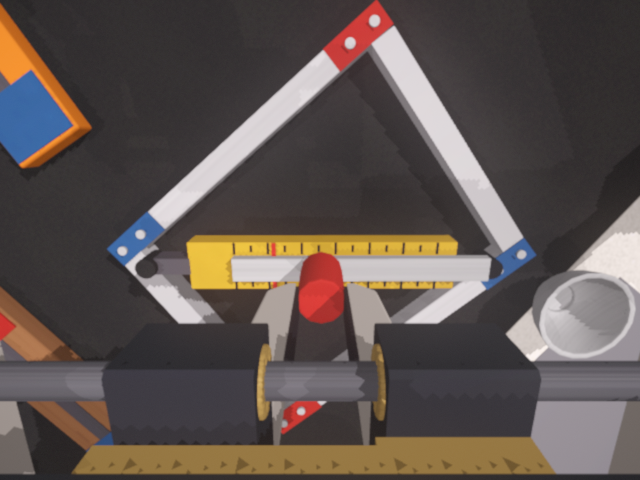

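```bash
python3 -m jog '[[0,0,0,0.008,0,0,255],[0,0,0,0.018,0,0,255],[0,0,0,0.028,0,0,255],[0,0,0,0.034,0,0,255],[0,0,0,0.0365,0,0,255]]'; python3 -m jog '[[0,0,0,0.0005,0,0,255],[0,0,0,0.001,0,0,255],[0,0,0,0.001,0,0,255],[0,0,0,0.001,0,0,255],[0,0,0,0.001,0,0,255]]'; python3 to.py 0.5899 -0.0697 0.0384 43.4
```

```text
time_s: 16.7
tcp_pos: [0.601, -0.0589, 0.0387]
tcp_rot: [0.639, 1.475, -0.638]
wrist_force: [-2.4, 2.7, 12.8]
finger_gap: 0.0215
time_s: 17.2
tcp_pos: [0.6019, -0.0591, 0.0389]
tcp_rot: [0.639, 1.473, -0.637]
wrist_force: [-1.4, 0.6, 6.7]
finger_gap: 0.0216
tcp [ 0.6019 -0.0591  0.0389] phi 43.2 shift [ 0.0005 -0.0161 -0.0005] wx -0.0036 tilt [-1.      0.0018  0.0017] F [-1.41  0.6   6.67] Tq [0.314 0.203 0.001] gap 0.0216
```

```bash
python3 -m jog '[[0,0,0,-0.0012,0,0,255],[0,0,0,-0.0012,-0.003,0,255],[0,0,0,-0.0012,-0.006,0,255],[0,0,0,-0.0012,-0.009,0,255],[0,0,0,-0.0012,-0.012,0,255]]'; python3 to.py 0.5899 -0.0697 0.0384 43.4; python3 -m jog '[[0,0,0,0,-0.001,-0.0005,255],[0,0,0,0,-0.002,-0.0005,255],[0,0,0,0,-0.0025,-0.0005,255],[0,0,0,0,-0.0025,-0.0005,255],[0,0,0,0,-0.0025,-0.0005,255]]'; python3 to.py 0.5899 -0.0697 0.0384 43.4
```

```text
time_s: 17.7
tcp_pos: [0.5917, -0.0676, 0.0385]
tcp_rot: [0.638, 1.475, -0.638]
wrist_force: [0.4, 0.4, -1.0]
finger_gap: 0.0212
tcp [ 0.5917 -0.0676  0.0385] phi 43.19 shift [ 0.0001 -0.0028  0.0003] wx -0.0036 tilt [-1.e+00  1.e-04 -0.e+00] F [ 0.44  0.42 -1.04] Tq [ 0.139 -0.28   0.005] gap 0.0212
time_s: 18.2
tcp_pos: [0.5899, -0.0687, 0.0386]
tcp_rot: [0.638, 1.475, -0.638]
wrist_force: [2.2, -0.3, -2.9]
finger_gap: 0.0218
tcp [ 0.5899 -0.0687  0.0386] phi 43.2 shift [ 0.0002 -0.0007  0.0008] wx -0.0034 tilt [-1.e+00  1.e-04  1.e-04] F [ 2.21 -0.28 -2.89] Tq [ 0.142 -0.569  0.072] gap 0.0218
```

```bash
python3 -m jog '[[0,0,0,0,-0.0005,0,255],[0,0,0,0,-0.001,0.0005,255],[0,0,0,0,-0.0015,0.0005,255],[0,0,0,0,-0.0015,0.0005,255],[0,0,0,0,-0.0015,0.0005,255]]'; python3 to.py 0.5899 -0.0697 0.0384 43.4;python3 - <<'E'
from h import *
im,d=imaging.get_image("wrist"); cv2.imwrite("pics/w10.png",im[:,:,::-1]); im=im[:,:,::-1]
cv2.imwrite("pics/c10.png",cv2.resize(im[215:325,90:240],None,fx=4,fy=4,interpolation=cv2.INTER_CUBIC))
E
```

```text
time_s: 18.7
tcp_pos: [0.5894, -0.0699, 0.0389]
tcp_rot: [0.639, 1.474, -0.638]
wrist_force: [4.5, 3.9, -3.1]
finger_gap: 0.0214
tcp [ 0.5894 -0.0699  0.0389] phi 43.2 shift [0.0005 0.0005 0.0002] wx -0.0034 tilt [-1.e+00  7.e-04  4.e-04] F [ 4.5   3.94 -3.13] Tq [ 0.547 -0.953  0.113] gap 0.0214
```

View pics/c10.png

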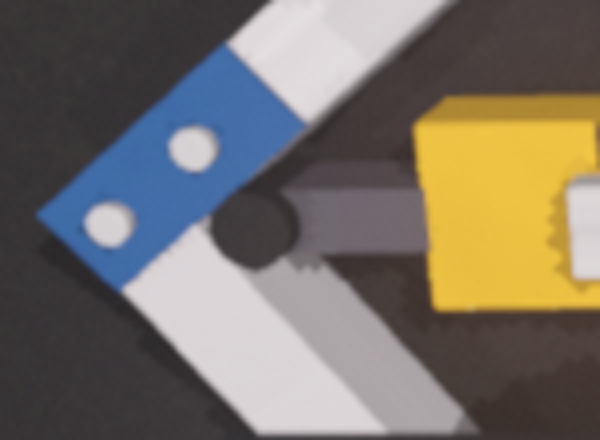

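```bash
python3 -m jog '[[0,0,0,0.0005,0.003,0,255],[0,0,0,0.0005,0.01,0,255],[0,0,0,0.0005,0.017,0,255],[0,0,0,0.0005,0.023,0,255],[0,0,0,0.0005,0.027,0,255]]';  python3 to.py 0.6132 -0.0473 0.0384 43.4; python3 -m jog '[[0,0,0,0,0.002,0,255],[0,0,0,0,0.0035,0,255],[0,0,0,0,0.0045,0,255],[0,0,0,0,0.005,0,255],[0,0,0,0,0.005,0,255]]';  python3 to.py 0.6132 -0.0473 0.0384 43.4
```

```text
time_s: 19.25
tcp_pos: [0.6094, -0.0512, 0.0384]
tcp_rot: [0.638, 1.475, -0.638]
wrist_force: [-0.2, -0.8, 3.4]
finger_gap: 0.0212
tcp [ 0.6094 -0.0512  0.0384] phi 43.22 shift [-0.      0.0054 -0.0002] wx -0.0031 tilt [-1.e+00  2.e-04  4.e-04] F [-0.2  -0.85  3.38] Tq [-0.045 -0.135  0.01 ] gap 0.0212
time_s: 19.75
tcp_pos: [0.6124, -0.0482, 0.0383]
tcp_rot: [0.638, 1.475, -0.638]
wrist_force: [-0.3, 0.8, 4.8]
finger_gap: 0.0215
tcp [ 0.6124 -0.0482  0.0383] phi 43.2 shift [-0.0001  0.0012 -0.0002] wx -0.0036 tilt [-1.e+00  2.e-04  1.e-04] F [-0.35  0.77  4.79] Tq [-0.023 -0.121  0.074] gap 0.0215
```

```bash
python3 -m jog '[[0,0,0,-0.0003,0.0005,0,255],[0,0,0,-0.0003,0.001,0,255],[0,0,0,-0.0003,0.0015,0,255],[0,0,0,-0.0003,0.0015,0,255],[0,0,0,-0.0003,0.0015,0,255]]';  python3 to.py 0.6132 -0.0473 0.0384 43.4; python3 -m jog '[[0,0,0,0,0.0005,0,255],[0,0,0,0,0.001,0,255],[0,0,0,0,0.001,0,255],[0,0,0,0,0.001,0,255],[0,0,0,0,0.001,0,255]]';  python3 to.py 0.6132 -0.0473 0.0384 43.4
```

```text
time_s: 20.25
tcp_pos: [0.6126, -0.0481, 0.0383]
tcp_rot: [0.637, 1.476, -0.64]
wrist_force: [-4.5, -3.7, 4.8]
finger_gap: 0.0213
tcp [ 0.6126 -0.0481  0.0383] phi 43.18 shift [-0.0001  0.0009 -0.0002] wx -0.0038 tilt [-1.0e+00 -1.9e-03 -3.0e-04] F [-4.46 -3.66  4.83] Tq [-0.773  0.619  0.096] gap 0.0213
time_s: 20.75
tcp_pos: [0.6128, -0.048, 0.0383]
tcp_rot: [0.637, 1.477, -0.641]
wrist_force: [-6.3, -5.7, 8.2]
finger_gap: 0.0212
tcp [ 0.6128 -0.048   0.0383] phi 43.17 shift [-0.0001  0.0008 -0.0002] wx -0.004 tilt [-1.0e+00 -3.3e-03 -6.0e-04] F [-6.31 -5.69  8.19] Tq [-1.21   1.146  0.057] gap 0.0212
```

```bash
python3 - <<'E'
from h import *
im,d=imaging.get_image("wrist"); cv2.imwrite("pics/w11.png",im[:,:,::-1]); im=im[:,:,::-1]
a=im[215:315,70:220]; b=im[215:315,440:590]
cv2.imwrite("pics/c11.png",cv2.resize(cv2.hconcat([a,b]),None,fx=2.6,fy=2.6,interpolation=cv2.INTER_CUBIC))
E
python3 -m jog '[[0,0,0,0,0,0,255],[0,0,0,0,0,0,255],[0,0,0,0,0,0,255],[0,0,0,0,0,0,255],[0,0,0,0,0,0,255]]'
```

```text
time_s: 21.3
tcp_pos: [0.6128, -0.048, 0.0383]
tcp_rot: [0.637, 1.477, -0.641]
wrist_force: [-6.5, -6.3, 7.9]
finger_gap: 0.0215
```

View pics/c11.png

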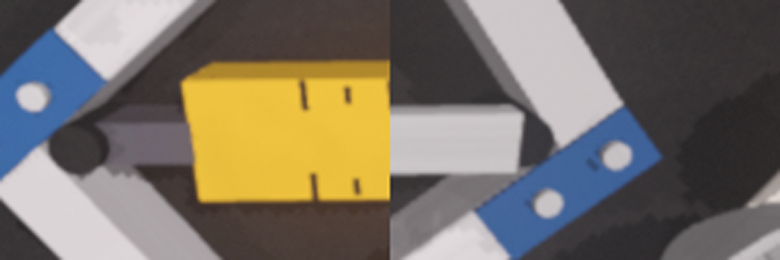

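```bash
python3 -m jog '[[0,0,0,-0.001,-0.001,0,255],[0,0,0,-0.001,-0.0015,0,255],[0,0,0,-0.001,-0.0015,0,255],[0,0,0,-0.001,-0.0015,0,255],[0,0,0,-0.001,-0.0015,0,255]]'; python3 to.py 0.6132 -0.0473 0.0384 43.4; python3 -m jog '[[0,0,0,0,0,0,200],[0,0,0,0,0,0,150],[0,0,0,0,0,0,120],[0,0,0,0,0,0,120],[0,0,0,0,0,0,120]]'; python3 to.py 0.6132 -0.0473 0.0384 43.4
```

```text
time_s: 21.8
tcp_pos: [0.6126, -0.0474, 0.0388]
tcp_rot: [0.638, 1.476, -0.639]
wrist_force: [-0.6, -2.3, -3.7]
finger_gap: 0.0215
tcp [ 0.6126 -0.0474  0.0388] phi 43.2 shift [0.0004 0.0006 0.0004] wx -0.0035 tilt [-1.e+00 -7.e-04 -9.e-04] F [-0.58 -2.35 -3.72] Tq [-0.448  0.034  0.006] gap 0.0215
time_s: 22.3
tcp_pos: [0.6136, -0.0474, 0.04]
tcp_rot: [0.638, 1.474, -0.638]
wrist_force: [0.6, 0.8, 0.5]
finger_gap: 0.0471
tcp [ 0.6136 -0.0474  0.04  ] phi 43.21 shift [ 0.0016 -0.0002 -0.0003] wx -0.0034 tilt [-1.e+00  8.e-04  6.e-04] F [0.65 0.83 0.46] Tq [ 0.019 -0.136  0.015] gap 0.0471
```

```bash
python3 -m jog '[[0,0,0,-0.01,0,0,120],[0,0,0,-0.03,0,0,120],[0,0,0,-0.06,0,0,120],[0,0,0,-0.09,0,0,120],[0,0,0,-0.12,0,0,120]]'; python3 to.py 0.5 -0.2 0.16 -10
python3 - <<'E'
from h import *
s=ctrl.sense()
im,d=imaging.get_image("wrist"); cv2.imwrite("pics/w12.png",im[:,:,::-1]); np.savez("pics/s12.npz",p=s["tcp_pos"],r=s["tcp_rot"])
E
```

```text
time_s: 22.8
tcp_pos: [0.6131, -0.0475, 0.1616]
tcp_rot: [0.638, 1.474, -0.638]
wrist_force: [0.2, -0.0, 0.5]
finger_gap: 0.0491
tcp [ 0.6131 -0.0475  0.1616] phi 43.2 shift [ 0.0015 -0.1869  0.0337] wx 0.9286 tilt [-1.e+00  6.e-04  5.e-04] F [ 0.2  -0.05  0.52] Tq [ 0.013 -0.147  0.022] gap 0.0491
```

View pics/w12.png

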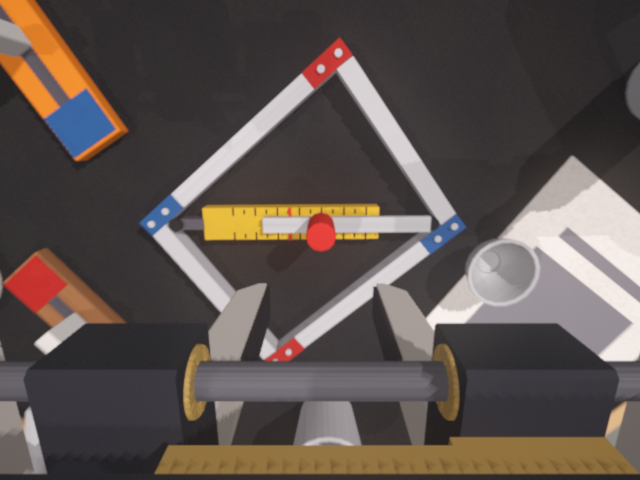

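```bash
python3 - <<'E'
from h import *
z=np.load("pics/s1.npz"); s=dict(tcp_pos=z["p"],tcp_rot=z["r"]); 
for f,(K,T),roi in (("w1",camT("wrist",s),(520,80,640,275)),("top0",camT("top"),(455,205,490,290))):
    im=cv2.imread(f"pics/{f}.png")[:,:,::-1]; M=masks(im); u0,v0,u1,v1=roi; q=np.zeros(im.shape[:2],bool); q[v0:v1,u0:u1]=1
    P={}
    for k,zz in (("red",.016),("blue",.016)):
        b=max(blobs(M[k]&q),key=lambda b:b[1]); P[k]=ray(K,T,b[0],zz)[0]; print(f,k,b[0].round(1),b[1],P[k].round(4))
    d=P["blue"]-P["red"]; print("mid",((P["red"]+P["blue"])/2).round(4),np.linalg.norm(d).round(4),np.degrees(np.arctan2(d[1],d[0])).round(2))
    b=max(blobs(M["white"]&q),key=lambda b:b[1]); r=cv2.minAreaRect(np.argwhere(b[2])[:,::-1].astype(np.float32)); print("marker",b[0],b[1],ray(K,T,b[0],.058)[0].round(4),r)
E
cat > /dev/null; python3 - <<'E'
import cv2
im=cv2.imread("pics/w1.png"); cv2.imwrite("pics/c13.png",cv2.resize(im[75:280,510:640],None,fx=2.8,fy=2.8))
E
```

```text
w1 red [555.8 249.1] 1384 [ 0.4551 -0.2764  0.016 ]
w1 blue [600.9 110.5] 1795 [ 0.6    -0.2968  0.016 ]
mid [ 0.5276 -0.2866  0.016 ] 0.1463 -8.02
marker [595.94373402 270.60102302] 391 [ 0.4453 -0.2933  0.058 ] ((597.5, 269.5), (59.0, 9.0), -0.0)
top0 red [467.2 277.6] 255 [ 0.4565 -0.2793  0.016 ]
top0 blue [474.1 222.5] 212 [ 0.6009 -0.2987  0.016 ]
mid [ 0.5287 -0.289   0.016 ] 0.1457 -7.66
marker [472.1547619  257.03571429] 84 [ 0.5066 -0.2814  0.058 ] ((472.0, 257.0), (8.0, 10.0), 90.0)
```

View pics/c13.png

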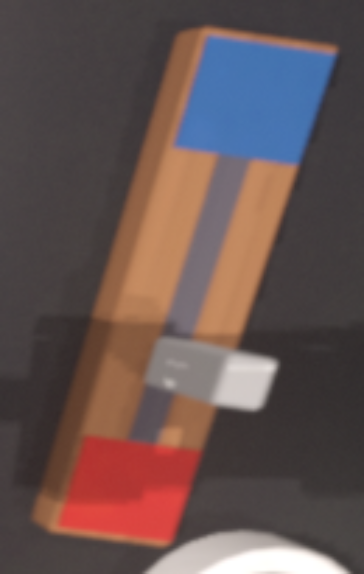

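```bash
python3 to.py 0.506 -0.284 0.12 -7.9; python3 -c "
from h import *
z=np.load('pics/s1.npz'); s=dict(tcp_pos=z['p'],tcp_rot=z['r']); print(ray(*camT('wrist',s),(599.3,211.8),.058))"
```

```text
tcp [ 0.6161 -0.0479  0.1682] phi 43.21 shift [ 0.0475 -0.2421  0.0964] wx 0.892 tilt [-1.      0.0055  0.007 ] F [ 1.88 -0.31  4.47] Tq [ 0.048 -0.164  0.013] gap 0.049
[[ 0.50544345 -0.28453927  0.058     ]]
```

```bash
python3 -m jog '[[0.1,0,0,0,-0.03,0.012,120],[0.24,0,0,0,-0.07,0.028,120],[0.38,0,0,0,-0.11,0.044,120],[0.52,0,0,0,-0.15,0.06,120],[0.66,0,0,0,-0.19,0.075,120]]'; python3 to.py 0.506 -0.284 0.12 -7.9
```

```text
time_s: 23.35
tcp_pos: [0.5253, -0.2337, 0.1604]
tcp_rot: [1.144, 1.248, -1.143]
wrist_force: [0.5, 0.6, -0.6]
finger_gap: 0.0489
tcp [ 0.5253 -0.2337  0.1604] phi 5.07 shift [ 0.0404 -0.0238  0.0484] wx 0.2264 tilt [-1.0e+00  1.2e-03  7.0e-04] F [ 0.52  0.6  -0.61] Tq [ 0.014 -0.054 -0.009] gap 0.0489
```

```bash
python3 -m jog '[[0.1,0,0,0,-0.01,0.02,120],[0.2,0,0,0.01,-0.018,0.038,120],[0.226,0,0,0.02,-0.023,0.047,120],[0.226,0,0,0.035,-0.024,0.048,120],[0.226,0,0,0.045,-0.024,0.048,120]]'; python3 to.py 0.506 -0.284 0.040 -7.9
python3 - <<'E'
from h import *
s=ctrl.sense()
im,d=imaging.get_image("wrist"); cv2.imwrite("pics/w14.png",im[:,:,::-1]); np.savez("pics/s14.npz",p=s["tcp_pos"],r=s["tcp_rot"])
im,d=imaging.get_image("top"); cv2.imwrite("pics/t14.png",im[:,:,::-1])
E
python3 to.py 0.506 -0.284 0.040 -7.9
```

```text
time_s: 23.85
tcp_pos: [0.5061, -0.2814, 0.1126]
tcp_rot: [1.305, 1.147, -1.305]
wrist_force: [1.0, -0.2, -0.8]
finger_gap: 0.0489
tcp [ 0.5061 -0.2814  0.1126] phi -7.44 shift [0.0726 0.0004 0.0027] wx 0.008 tilt [-1.     -0.0014 -0.0011] F [ 1.01 -0.19 -0.8 ] Tq [-0.043 -0.101  0.007] gap 0.0489
tcp [ 0.5055 -0.2804  0.1117] phi -7.42 shift [0.0717 0.0013 0.0037] wx 0.0083 tilt [-1.     -0.0038 -0.0022] F [ 0.24 -0.15 -0.18] Tq [-0.02  -0.041  0.049] gap 0.0488
```

View pics/w14.png

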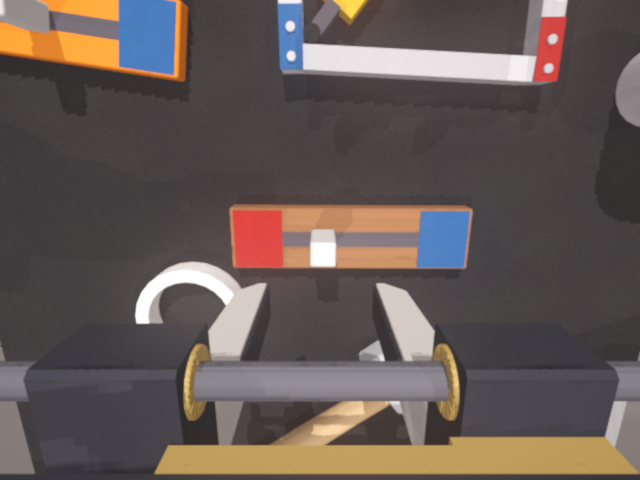

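```bash
python3 -c "
from h import *
z=np.load('pics/s14.npz'); s=dict(tcp_pos=z['p'],tcp_rot=z['r']); print(ray(*camT('wrist',s),(323,255),.058),ray(*camT('wrist',s),(240,239),.016),ray(*camT('wrist',s),(466,239),.016))"
```

```text
[[ 0.50674657 -0.28397301  0.058     ]] [[ 0.44174    -0.27558274  0.016     ]] [[ 0.61913966 -0.29897106  0.016     ]]
```

```bash
python3 -m jog '[[0,0,0,0.02,0,0.001,120],[0,0,0,0.04,0,0.003,120],[0,0,0,0.06,0.001,0.003,120],[0,0,0,0.07,0.001,0.003,120],[0,0,0,0.071,0.001,0.003,120]]'; python3 to.py 0.506 -0.284 0.040 -7.9
```

```text
time_s: 24.45
tcp_pos: [0.5065, -0.284, 0.0419]
tcp_rot: [1.305, 1.148, -1.306]
wrist_force: [0.2, -0.1, 0.2]
finger_gap: 0.049
tcp [ 0.5065 -0.284   0.0419] phi -7.47 shift [ 0.0019 -0.0004  0.0001] wx 0.0075 tilt [-1.     -0.0025 -0.0014] F [ 0.18 -0.11  0.2 ] Tq [-0.016 -0.062  0.001] gap 0.049
```

```bash
python3 -m jog '[[0,0,0,0.001,0,0,180],[0,0,0,0.001,0,0,255],[0,0,0,0.001,0,0,255],[0,0,0,0.001,0,0,255],[0,0,0,0.001,0,0,255]]'; python3 to.py 0.4686 -0.279 0.040 -7.9
```

```text
time_s: 24.95
tcp_pos: [0.5074, -0.2856, 0.043]
tcp_rot: [1.306, 1.143, -1.305]
wrist_force: [-0.3, -0.2, 0.4]
finger_gap: 0.0139
tcp [ 0.5074 -0.2856  0.043 ] phi -7.57 shift [ 0.0029 -0.0393 -0.0015] wx 0.0058 tilt [-1.e+00  7.e-04  3.e-04] F [-0.27 -0.22  0.44] Tq [-0.044 -0.081  0.068] gap 0.0139
```

```bash
python3 -m jog '[[0,0,0,0,-0.004,0,255],[0,0,0,0,-0.012,0,255],[0,0,0,0,-0.02,0,255],[0,0,0,0,-0.028,0,255],[0,0,0,0,-0.034,0,255]]'; python3 to.py 0.4686 -0.279 0.040 -7.9;  python3 -m jog '[[0,0,0,0,-0.001,0,255],[0,0,0,0,-0.002,0,255],[0,0,0,0,-0.003,0,255],[0,0,0,0,-0.003,0,255],[0,0,0,0,-0.003,0,255]]'; python3 to.py 0.4686 -0.279 0.040 -7.9
```

```text
time_s: 25.45
tcp_pos: [0.4724, -0.2808, 0.0424]
tcp_rot: [1.306, 1.144, -1.306]
wrist_force: [-0.1, 0.3, -0.1]
finger_gap: 0.0004
tcp [ 0.4724 -0.2808  0.0424] phi -7.58 shift [ 0.0024 -0.004  -0.0013] wx 0.0057 tilt [-1.e+00 -3.e-04 -1.e-04] F [-0.06  0.25 -0.11] Tq [-0.019 -0.104 -0.031] gap 0.0004
time_s: 25.95
tcp_pos: [0.4706, -0.2806, 0.0425]
tcp_rot: [1.306, 1.144, -1.306]
wrist_force: [-0.5, 0.0, -0.1]
finger_gap: 0.0006
tcp [ 0.4706 -0.2806  0.0425] phi -7.56 shift [ 0.0025 -0.0022 -0.0013] wx 0.006 tilt [-1.e+00  1.e-04  0.e+00] F [-0.54  0.02 -0.13] Tq [-0.048 -0.084  0.033] gap 0.0006
```

```bash
python3 - <<'E'
from h import *
im,d=imaging.get_image("wrist"); cv2.imwrite("pics/w15.png",im[:,:,::-1])
im,d=imaging.get_image("scene"); cv2.imwrite("pics/sc15.png",cv2.resize(im[130:300,100:340,::-1],None,fx=3,fy=3))
E
```

```text
(no output)
```

View pics/w15.png

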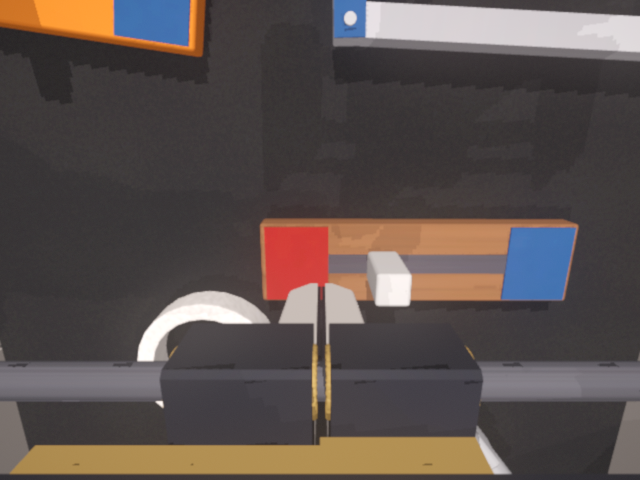

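View pics/sc15.png

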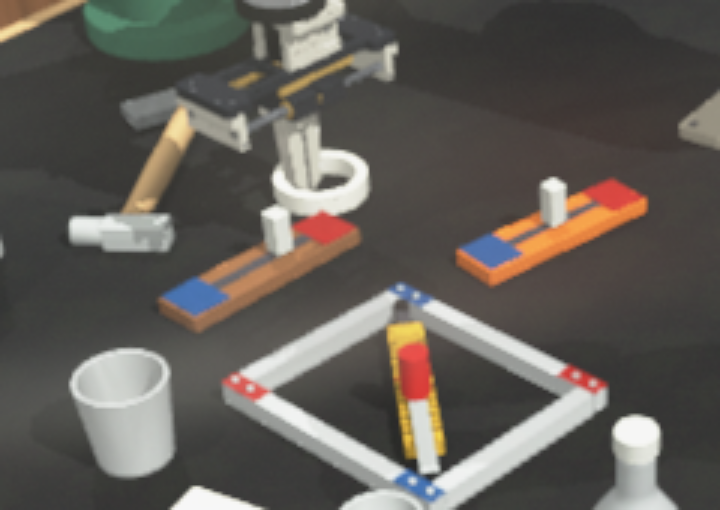

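```bash
python3 -c "
from h import *
K,H=imaging.camera_params('wrist')['intrinsics'],imaging.camera_params('wrist')['hand_eye']
for p in ((0,0,0),(.011,0,0),(.011,0,-.0075),(.011,0,.0075),(-.008,0,-.0075),(-.008,0,0)): print(p,proj(K,H,p))
s=ctrl.sense(); K,T=camT('wrist',s); print(s['tcp_pos']);
for uv,z in (((389,293),.058),((389,257),.058),((390,279),.058),((296,264),.016),((540,264),.016)): print(uv,ray(K,T,uv,z))
"
python3 - <<'E'
import cv2
im=cv2.imread("pics/w15.png"); cv2.imwrite("pics/c15.png",cv2.resize(im[205:345,230:450],None,fx=3.4,fy=3.4,interpolation=cv2.INTER_CUBIC))
E
```

```text
(0, 0, 0) [[321.5935366  281.45225288]]
(0.011, 0, 0) [[321.54942569 274.24002995]]
(0.011, 0, -0.0075) [[321.53635913 261.79688243]]
(0.011, 0, 0.0075) [[321.56224278 286.44560754]]
(-0.008, 0, -0.0075) [[321.61514799 273.71082948]]
(-0.008, 0, 0) [[321.6285991  287.18504279]]
[ 0.47060789 -0.28054409  0.04243212]
(389, 293) [[ 0.50418725 -0.28503767  0.058     ]]
(389, 257) [[ 0.50577665 -0.26603059  0.058     ]]
(390, 279) [[ 0.50530927 -0.27758464  0.058     ]]
(296, 264) [[ 0.4553071 -0.2776797  0.016    ]]
(540, 264) [[ 0.60283796 -0.29750346  0.016     ]]
```

View pics/c15.png

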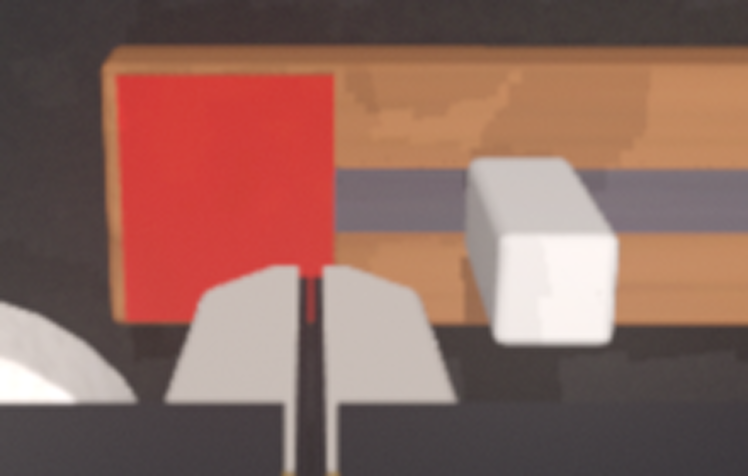

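```bash
python3 -m jog '[[0,0,0,-0.02,0,0,120],[0,0,0,-0.04,0,0,120],[0,0,0,-0.05,0.012,-0.005,120],[0,0,0,-0.05,0.024,-0.01,120],[0,0,0,-0.05,0.036,-0.015,120]]'; python3 to.py 0.508 -0.2705 0.040 -7.9
python3 - <<'E'
from h import *
im,d=imaging.get_image("wrist"); cv2.imwrite("pics/w16.png",im[:,:,::-1])
E
```

```text
time_s: 26.55
tcp_pos: [0.509, -0.2702, 0.0922]
tcp_rot: [1.306, 1.144, -1.306]
wrist_force: [0.9, 0.2, 0.1]
finger_gap: 0.0356
tcp [ 0.509  -0.2702  0.0922] phi -7.57 shift [ 0.0522 -0.001   0.0005] wx 0.0058 tilt [-1.e+00  3.e-04  0.e+00] F [0.91 0.24 0.14] Tq [-0.148 -0.088 -0.01 ] gap 0.0356
```

View pics/w16.png

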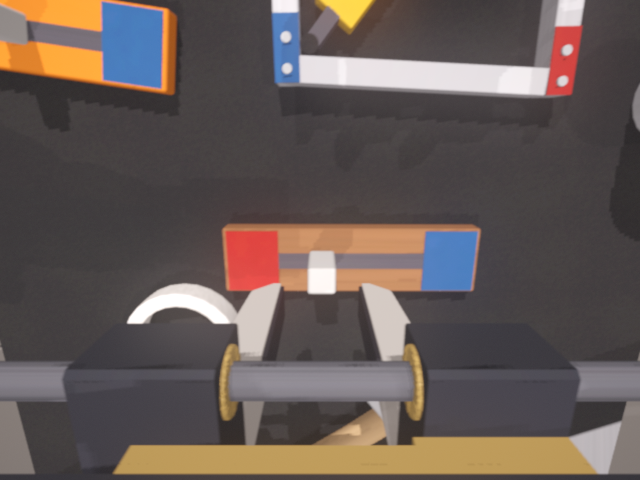

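```bash
python3 -m jog '[[0,0,0,0.015,0,0,120],[0,0,0,0.03,0,0,120],[0,0,0,0.045,0,0,120],[0,0,0,0.05,0,0,120],[0,0,0,0.05,0,0,255]]'; python3 -m jog '[[0,0,0,0,0,0,255],[0,0,0,0,0,0,255],[0,0,0,0,0,0,255],[0,0,0,0,0,0,255],[0,0,0,0,0,0,255]]'; python3 to.py 0.4686 -0.266 0.040 -7.9
python3 - <<'E'
from h import *
im,d=imaging.get_image("wrist"); cv2.imwrite("pics/w17.png",im[:,:,::-1])
E
python3 to.py 0.4686 -0.266 0.040 -7.9
```

```text
time_s: 27.1
tcp_pos: [0.5065, -0.2697, 0.0403]
tcp_rot: [1.306, 1.147, -1.308]
wrist_force: [-0.1, 0.2, -0.1]
finger_gap: 0.0447
time_s: 27.6
tcp_pos: [0.5084, -0.2706, 0.0428]
tcp_rot: [1.306, 1.143, -1.305]
wrist_force: [-0.4, -0.5, -1.1]
finger_gap: 0.006
tcp [ 0.5084 -0.2706  0.0428] phi -7.56 shift [ 0.0028 -0.04    0.0007] wx 0.0059 tilt [-1.e+00  6.e-04  3.e-04] F [-0.42 -0.5  -1.1 ] Tq [-0.069 -0.014  0.001] gap 0.006
tcp [ 0.5083 -0.2705  0.0427] phi -7.56 shift [ 0.0027 -0.0399  0.0008] wx 0.0059 tilt [-1.e+00  4.e-04  2.e-04] F [ 0.13  0.13 -0.51] Tq [-0.013 -0.133 -0.04 ] gap 0.0024
```

View pics/w17.png

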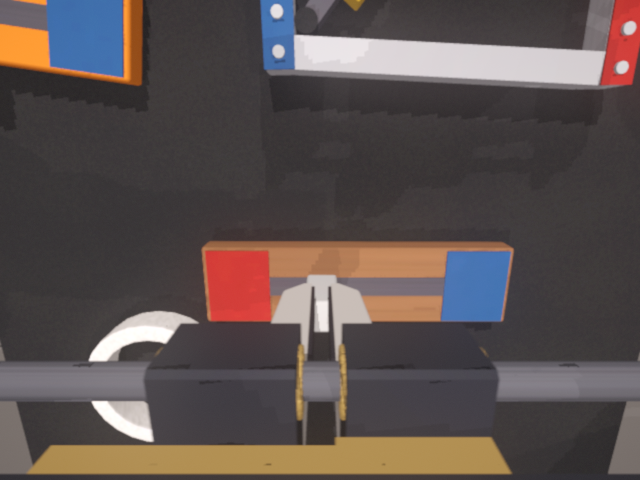

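```bash
python3 - <<'E'
from h import *
P=imaging.camera_params('wrist'); K,H=P['intrinsics'],P['hand_eye']
def tl(u,v,d):
    z=d[v,u]; c=np.array([(u-K[0,2])/K[0,0]*z,-(v-K[1,2])/K[1,1]*z,-z]); return (H[:3,:3]@c+H[:3,3]).round(4)
d=np.load("pics/w2.npy")
for u,v in ((216,287),(205,292),(210,300),(190,320),(216,310),(428,287),(440,292)): print("w2",u,v,d[v,u],tl(u,v,d))
im,d=imaging.get_image("wrist"); cv2.imwrite("pics/w18.png",im[:,:,::-1])
for u,v in ((315,282),(328,282),(300,290),(345,290),(300,310),(322,300),(322,315),(322,325),(320,278)): print(u,v,tl(u,v,d))
im2=cv2.resize(im[230:350,230:420,::-1],None,fx=4,fy=4,interpolation=cv2.INTER_CUBIC); cv2.imwrite("pics/c18.png",im2)
im,d=imaging.get_image("scene"); cv2.imwrite("pics/c18s.png",cv2.resize(im[130:270,130:290,::-1],None,fx=4.5,fy=4.5,interpolation=cv2.INTER_CUBIC))
print(ctrl.sense()["finger_gap"],ctrl.sense()["wrist_force"])
E
```

```text
w2 216 287 0.1732898 [-0.0295 -0.0487 -0.0092]
w2 205 292 0.1666256 [-0.0363 -0.0517 -0.0096]
w2 210 300 0.16247585 [-0.0411 -0.0483 -0.008 ]
w2 190 320 0.1418196 [-0.0621 -0.0498 -0.0094]
w2 216 310 0.16699931 [-0.0381 -0.047  -0.0018]
w2 428 287 0.17400369 [-0.0289  0.0492 -0.0088]
w2 440 292 0.16619922 [-0.0367  0.0523 -0.0097]
315 282 [ 0.0095 -0.0037  0.0041]
328 282 [0.0086 0.0037 0.0038]
300 290 [-0.0336 -0.0098 -0.0094]
345 290 [-0.0329  0.0105 -0.009 ]
300 310 [-0.0538 -0.0087 -0.0094]
322 300 [-0.0128  0.0002  0.0051]
322 315 [-0.0146  0.0002  0.0126]
322 325 [-0.0151  0.0002  0.0181]
320 278 [ 0.0161 -0.0009  0.0043]
0.00044530898753580817 [-0.84206639  0.04636124  0.21042883]
```

View pics/c18.png

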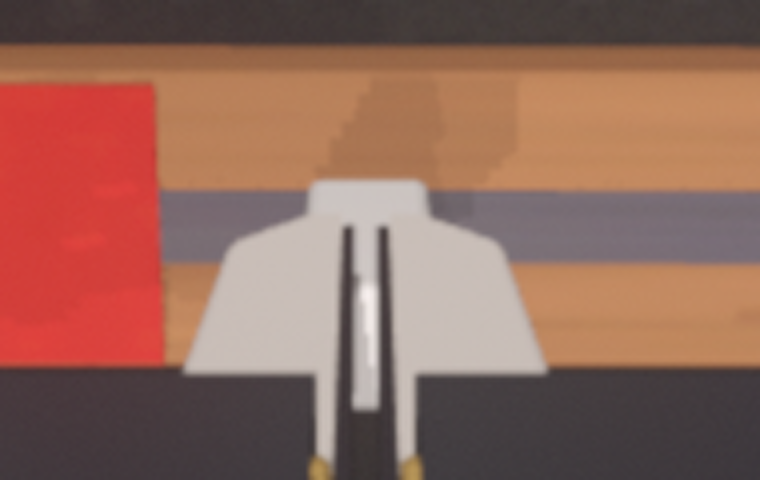

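View pics/c18s.png

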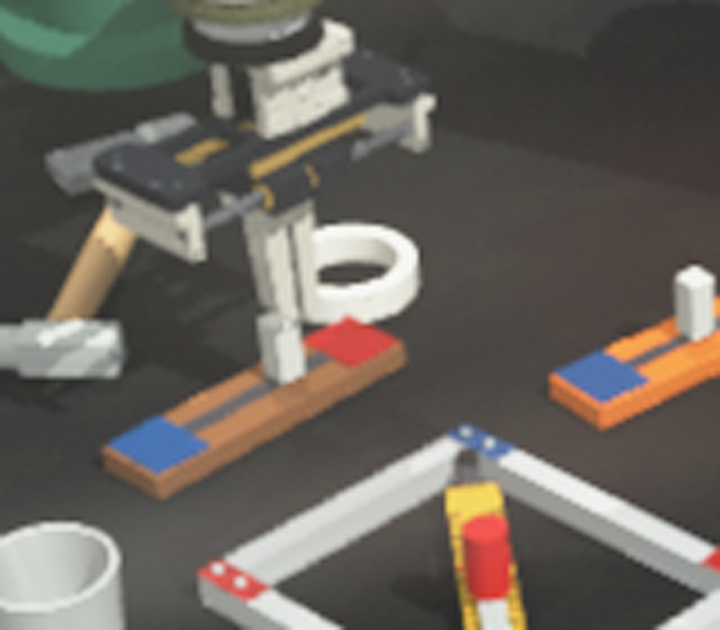

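```bash
python3 -m jog '[[0,0,0,-0.01,0,0.003,110],[0,0,0,-0.01,-0.002,0.008,110],[0,0,0,-0.01,-0.004,0.0135,110],[0,0,0,-0.01,-0.004,0.0135,110],[0,0,0,-0.01,-0.004,0.0135,110]]'; python3 to.py 0.506 -0.284 0.043 -7.9
python3 -m jog '[[0,0,0,0.005,0,0,110],[0,0,0,0.01,0,0,110],[0,0,0,0.015,0,0,110],[0,0,0,0.02,0,0,110],[0,0,0,0.02,0,0,110]]'; python3 to.py 0.506 -0.284 0.020 -7.9
python3 - <<'E'
from h import *
im,d=imaging.get_image("wrist"); cv2.imwrite("pics/w19.png",im[:,:,::-1])
im,d=imaging.get_image("scene"); cv2.imwrite("pics/c19s.png",cv2.resize(im[130:270,130:290,::-1],None,fx=4.5,fy=4.5,interpolation=cv2.INTER_CUBIC))
E
```

```text
time_s: 28.25
tcp_pos: [0.5021, -0.2835, 0.0522]
tcp_rot: [1.306, 1.144, -1.306]
wrist_force: [0.1, 0.2, -0.5]
finger_gap: 0.0358
tcp [ 0.5021 -0.2835  0.0522] phi -7.6 shift [0.0092 0.004  0.    ] wx 0.0052 tilt [-1.e+00 -3.e-04 -2.e-04] F [ 0.14  0.25 -0.47] Tq [-0.056 -0.097  0.025] gap 0.0358
time_s: 28.75
tcp_pos: [0.5017, -0.2827, 0.0311]
tcp_rot: [1.306, 1.146, -1.306]
wrist_force: [0.6, -0.9, -0.5]
finger_gap: 0.0527
tcp [ 0.5017 -0.2827  0.0311] phi -7.55 shift [0.0111 0.0045 0.0008] wx 0.006 tilt [-1.0e+00 -1.7e-03 -9.0e-04] F [ 0.62 -0.88 -0.46] Tq [-0.012 -0.15  -0.046] gap 0.0527
```

View pics/w19.png

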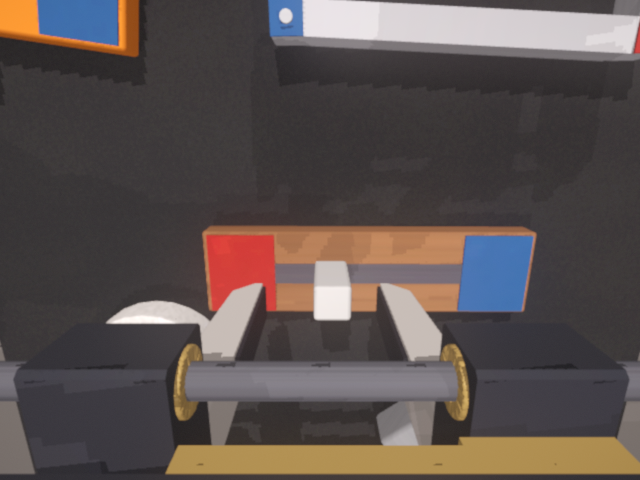

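View pics/c19s.png

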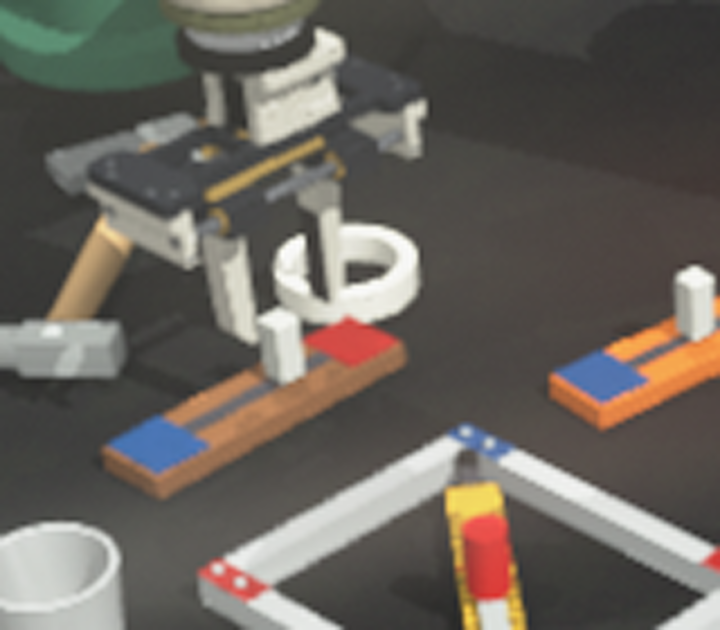

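```bash
python3 -m jog '[[0,0,0,0.0,0.002,0,110],[0,0,0,0.003,0.004,0,110],[0,0,0,0.006,0.0045,0.0005,110],[0,0,0,0.009,0.0045,0.0005,110],[0,0,0,0.012,0.0045,0.0005,110]]'; python3 to.py 0.506 -0.284 0.008 -7.9
python3 -m jog '[[0,0,0,0.002,0,0,110],[0,0,0,0.004,0,0,110],[0,0,0,0.006,0,0,110],[0,0,0,0.008,0,0,110],[0,0,0,0.008,0,0,110]]'; python3 to.py 0.506 -0.284 0.008 -7.9
python3 - <<'E'
from h import *
im,d=imaging.get_image("scene"); cv2.imwrite("pics/c20s.png",cv2.resize(im[130:270,130:290,::-1],None,fx=4.5,fy=4.5,interpolation=cv2.INTER_CUBIC))
E
```

```text
time_s: 29.35
tcp_pos: [0.5067, -0.2843, 0.02]
tcp_rot: [1.306, 1.144, -1.306]
wrist_force: [-0.4, 0.9, 0.2]
finger_gap: 0.0527
tcp [ 0.5067 -0.2843  0.02  ] phi -7.56 shift [ 0.012  -0.0007 -0.0002] wx 0.0059 tilt [-1.e+00 -3.e-04 -2.e-04] F [-0.38  0.91  0.18] Tq [-0.091 -0.108  0.002] gap 0.0527
time_s: 29.85
tcp_pos: [0.5066, -0.2842, 0.0121]
tcp_rot: [1.306, 1.144, -1.306]
wrist_force: [-0.7, -0.4, -0.1]
finger_gap: 0.0531
tcp [ 0.5066 -0.2842  0.0121] phi -7.56 shift [ 0.0041 -0.0006 -0.0002] wx 0.0059 tilt [-1.e+00 -4.e-04 -2.e-04] F [-0.69 -0.37 -0.15] Tq [-0.046 -0.141  0.001] gap 0.0531
```

View pics/c20s.png

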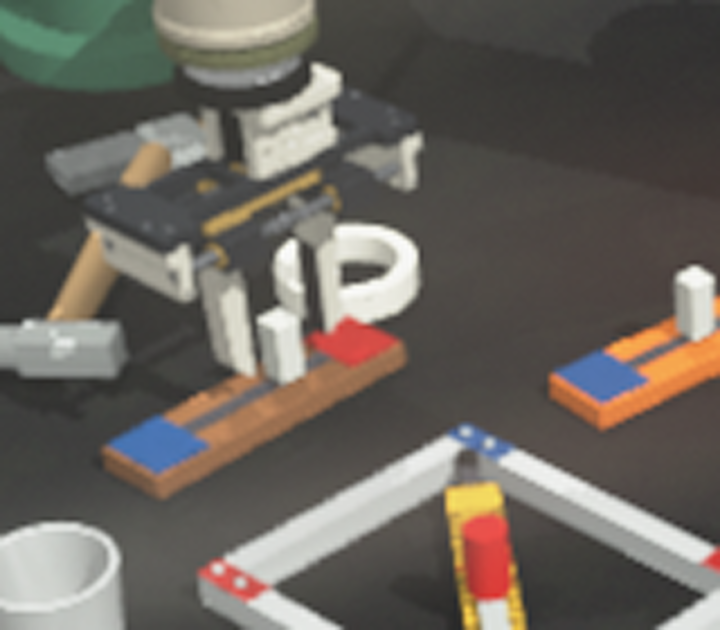

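```bash
python3 -m jog '[[0,0,0,0,0,0,200],[0,0,0,0,0,0,255],[0,0,0,0,0,0,255],[0,0,0,0,0,0,255],[0,0,0,0,0,0,255]]'; python3 -m jog '[[0,0,0,0,0,0,255],[0,0,0,0,0,0,255],[0,0,0,0,0,0,255],[0,0,0,0,0,0,255],[0,0,0,0,0,0,255]]'; python3 to.py 0.4686 -0.279 0.012 -7.9
```

```text
time_s: 30.4
tcp_pos: [0.5068, -0.2844, 0.0125]
tcp_rot: [1.306, 1.144, -1.306]
wrist_force: [1.3, -0.2, -0.2]
finger_gap: 0.0181
time_s: 30.9
tcp_pos: [0.5068, -0.2844, 0.0125]
tcp_rot: [1.306, 1.144, -1.306]
wrist_force: [0.2, -1.6, 0.9]
finger_gap: 0.018
tcp [ 0.5068 -0.2844  0.0125] phi -7.57 shift [ 0.0005 -0.0386 -0.0003] wx 0.0058 tilt [-1.e+00  2.e-04  0.e+00] F [ 0.17 -1.57  0.85] Tq [-0.062 -0.171 -0.055] gap 0.018
```

```bash
python3 -m jog '[[0,0,0,0,-0.004,0,255],[0,0,0,0,-0.012,0,255],[0,0,0,0,-0.02,0,255],[0,0,0,0,-0.028,0,255],[0,0,0,0,-0.034,0,255]]'; python3 to.py 0.4686 -0.279 0.012 -7.9;  python3 -m jog '[[0,0,0,0,-0.001,0,255],[0,0,0,0,-0.002,0,255],[0,0,0,0,-0.003,0,255],[0,0,0,0,-0.0035,0,255],[0,0,0,0,-0.0035,0,255]]'; python3 to.py 0.4686 -0.279 0.012 -7.9
```

```text
time_s: 31.4
tcp_pos: [0.4722, -0.2797, 0.0125]
tcp_rot: [1.306, 1.144, -1.306]
wrist_force: [2.5, -0.5, -1.3]
finger_gap: 0.0172
tcp [ 0.4722 -0.2797  0.0125] phi -7.58 shift [ 0.0005 -0.0037 -0.0002] wx 0.0057 tilt [-1.e+00  0.e+00 -1.e-04] F [ 2.48 -0.49 -1.28] Tq [-0.022 -0.507 -0.019] gap 0.0172
time_s: 31.9
tcp_pos: [0.4697, -0.2794, 0.0125]
tcp_rot: [1.306, 1.144, -1.306]
wrist_force: [1.8, 1.2, 0.7]
finger_gap: 0.0176
tcp [ 0.4697 -0.2794  0.0125] phi -7.56 shift [ 0.0005 -0.0011 -0.0002] wx 0.0059 tilt [-1.e+00 -1.e-04 -1.e-04] F [1.82 1.18 0.74] Tq [ 0.13  -0.404 -0.027] gap 0.0176
```

Dragging shows about 2 N, as the marker's stiffness predicts. I go on to the stop.

```bash
python3 -m jog '[[0,0,0,0,-0.0005,0,255],[0,0,0,0,-0.001,0,255],[0,0,0,0,-0.0015,0,255],[0,0,0,0,-0.002,0,255],[0,0,0,0,-0.002,0,255]]'; python3 to.py 0.4686 -0.279 0.012 -7.9;  python3 -m jog '[[0,0,0,0,-0.0005,0,255],[0,0,0,0,-0.001,0,255],[0,0,0,0,-0.0015,0,255],[0,0,0,0,-0.0015,0,255],[0,0,0,0,-0.0015,0,255]]'; python3 to.py 0.4686 -0.279 0.012 -7.9
```

```text
time_s: 32.4
tcp_pos: [0.4688, -0.2793, 0.0125]
tcp_rot: [1.307, 1.142, -1.304]
wrist_force: [7.9, -0.7, -4.8]
finger_gap: 0.0179
tcp [ 0.4688 -0.2793  0.0125] phi -7.56 shift [ 0.0005 -0.0002 -0.0003] wx 0.006 tilt [-1.0e+00  2.5e-03  3.0e-04] F [ 7.95 -0.75 -4.81] Tq [-0.112 -1.546 -0.013] gap 0.0179
time_s: 32.9
tcp_pos: [0.4687, -0.2793, 0.0126]
tcp_rot: [1.307, 1.139, -1.302]
wrist_force: [15.6, -2.4, -11.2]
finger_gap: 0.018
tcp [ 0.4687 -0.2793  0.0126] phi -7.56 shift [ 0.0006 -0.0002 -0.0003] wx 0.0059 tilt [-1.0e+00  5.2e-03  6.0e-04] F [ 15.61  -2.42 -11.18] Tq [-0.314 -2.854 -0.028] gap 0.018
```

```bash
python3 -m jog '[[0,0,0,0,0.002,0,255],[0,0,0,0,0.0027,0,255],[0,0,0,0,0.0027,0,200],[0,0,0,0,0.0027,0,110],[0,0,0,0,0.0027,0,110]]';  python3 -m jog '[[0,0,0,0,0,0,110],[0,0,0,0,0,0,110],[0,0,0,0,0,0,110],[0,0,0,-0.01,0,0,110],[0,0,0,-0.03,0,0,110]]'; python3 -m jog '[[0,0,0,-0.02,0,0,110],[0,0,0,-0.05,0,0,110],[0,0,0,-0.09,0,0,110],[0,0,0,-0.12,0,0.02,110],[0,0,0,-0.14,0,0.04,110]]'; python3 to.py 0.4686 -0.279 0.012 -7.9
python3 - <<'E'
from h import *
im,d=imaging.get_image("wrist"); cv2.imwrite("pics/w21.png",im[:,:,::-1])
im,d=imaging.get_image("top"); cv2.imwrite("pics/t21.png",im[:,:,::-1])
K,T=camT("top"); cv2.imwrite("pics/c21.png",cv2.resize(im[165:300,325:500,::-1],None,fx=4,fy=4,interpolation=cv2.INTER_CUBIC))
E
```

```text
time_s: 33.4
tcp_pos: [0.4683, -0.2793, 0.0122]
tcp_rot: [1.306, 1.145, -1.306]
wrist_force: [-0.4, 0.0, 0.5]
finger_gap: 0.0318
time_s: 33.9
tcp_pos: [0.4675, -0.2784, 0.0415]
tcp_rot: [1.306, 1.147, -1.307]
wrist_force: [-0.6, -0.4, -0.2]
finger_gap: 0.0531
time_s: 34.4
tcp_pos: [0.4646, -0.3198, 0.1867]
tcp_rot: [1.305, 1.14, -1.303]
wrist_force: [0.6, -1.3, -0.3]
finger_gap: 0.053
tcp [ 0.4646 -0.3198  0.1867] phi -7.49 shift [ 0.1746 -0.002  -0.0414] wx 0.0071 tilt [-1.      0.0038  0.0024] F [ 0.59 -1.29 -0.27] Tq [-0.041 -0.044 -0.049] gap 0.053
```

View pics/w21.png

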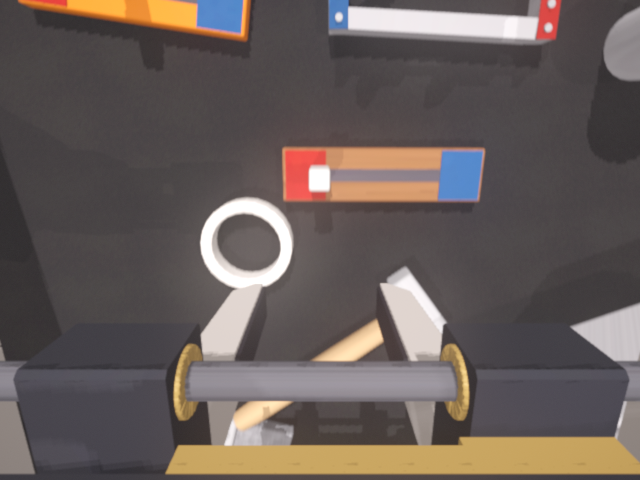

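View pics/c21.png

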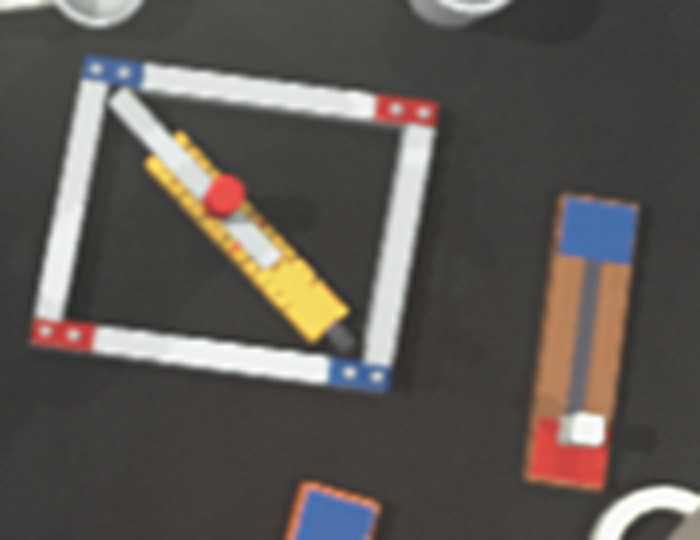

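```bash
python3 - <<'E'
from h import *
im=cv2.imread("pics/t21.png")[:,:,::-1]; K,T=camT("top"); M=masks(im)
b=[b for b in blobs(M["red"]) if 340<b[0][0]<420 and 195<b[0][1]<235]; print([(x[0],ray(K,T,x[0],.0645)[0].round(4)) for x in b])
o=np.array([.5227,-.0441]); fx=np.array([.9927,-.1207]); ey=np.array([.1207,.9927])
for n,uv,z in (("heel",(325+346/4,165+340/4),.02),("tip",(325+117/4,165+97/4),.0225)):
    p=ray(K,T,uv,z)[0][:2]; print(n,p.round(4),"frame",((p-o)@fx).round(4),((p-o)@ey).round(4))
E
```

```text
[(array([380.74285714, 213.48571429]), array([ 0.6127, -0.0485,  0.0645]))]
heel [ 0.5253 -0.134 ] frame 0.0134 -0.0889
tip [0.6822 0.0167] frame 0.151 0.0796
```

```bash
python3 -m jog '[[0,0,0,0,0,0,110],[0,0,0,0,0,0,110],[0,0,0,0,0,0,110],[0,0,0,0,0,0,110],[0,0,0,0,0,0,110]]'; python3 -c "
from bench import ticket; print(ticket.job_done())"
```

```text
time_s: 35.0
tcp_pos: [0.4634, -0.3184, 0.1817]
tcp_rot: [1.306, 1.145, -1.306]
wrist_force: [0.1, -0.6, 0.9]
finger_gap: 0.0527
the job is handed in; nothing more can be done
None
```

I measured both diagonals, pushed the marker to its red stop and handed the job in after about 35 s. No verdict was reported.

**Measurements**
- **Red diagonal:** about 247 mm (tongue out about 47 mm), held in the far corner with about 6 to 7 N for over 0.5 s.
- **Blue diagonal:** about 232 mm (tongue out about 32 mm), held with about 8 N for over 0.5 s.
- Red is about 15 mm longer, which agrees with the far rail standing 10 mm to the right in the pictures. I pushed the small brown tally's marker to its red end until it met the stop.

**Last checks**
- **Rule:** after I let go, close views showed both pins in the blue corners. In the final top view the knob is within 1 mm of where it was during the measurement.
- **Heel and tip position:** rough final readings of the bar ends, put against the aim for the pin axes, are 7 and 6 mm off at the heel and 3 and 5 mm at the tip. I judged this by the knob and close views, because the dark heel pin is hard to pick out from above.
- **Marker:** it reads about -0.06 m.

**What disagreed:** the fingertips really end about 25 to 30 mm short of the TCP, not 11 mm ahead of it. The knob was therefore held only near its top, and my first two tries at the marker closed above it without touching it. The third try, about 30 mm lower, gripped it at 18 mm.

The tape roll looked in place in the later pictures; I did not measure the bystanders again at the end.

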